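Complete the pack with the matching cake

TASK

The open black pack holds one cake and has one free pocket: find the cake of the same shape on the baking sheet, lift it with the spatula and slide it gently into the free pocket so that it lies flat there. Then lay the spatula back flat on its marble slab and let go. Do not touch the cakes with the gripper, and leave the other cakes and the things standing about where they are.

Things in the scene. Friction and masses are not known exactly. Their poses are not given: they have to be found in the camera images.
- sheet: bare aluminium baking sheet, fixed, left or right of the slab. Origin on the table under the middle of its row of three cakes; z up, x away from the robot (turned up to 0.15 rad), y along the row. A plate 3 mm thick from x = -165 to 65 mm, y = -165 to 165 mm; only its far edge (x = 65 to 69 mm) has a lip, up to 15 mm over the table; the other edges are flat
- pack: open black plastic pack base, fixed, on the other side of the slab: 126 x 249 x 14 mm, walls, floor and the one divider 3 mm thick, two pockets 120 mm wide side by side along its y axis; origin under its middle, z up, x away from the robot (turned up to 0.15 rad). One pocket holds a cake, the other only a paper liner
- pocket_a (a point): middle of the floor of the pocket at the pack's +y side (floor 3 mm over the table); axes as the pack's
- pocket_b (a point): middle of the floor of the pocket at the pack's -y side; axes as the pack's
- spatula_grip (a point): middle of the black handle of the cranked spatula (0.17 kg): a straight bar 110 mm long (along the spatula's x axis, +x towards the blade), 20 mm wide, 18 mm high, level with the blade lying flat on the slab, the handle's middle 55 mm over the blade's underside; z is the blade's upward normal
- spatula_blade (a point): middle of the flat steel blade: x = -45 to +45 mm (nose), 72 mm wide at the back, 84 mm near the nose, 2 mm thick, nose 0.8 mm; axes as the handle's, whose middle is at x = -115, z = +54 mm. A riser 30 mm wide joins its back edge to the handle. The blade is slippery: cakes slide on it beyond about 12 degrees of tilt, and stay on it when level or tipped a little back to the riser
- slab: the marble slab that the spatula starts on, fixed, 250 (x) x 120 (y) x 8 mm; origin under its middle, z up, x roughly away from the robot. Bare apart from the spatula
- round_1_center (a point): centre (half-way up) of one round cake: golden brown, a 16-sided disc, nearly round, 92 mm across, 20 mm thick, lower and upper edges bevelled by 4 mm, about 0.11 kg; z up. It is either in the pack, or one of the two left over on the wooden board
- round_2_center (a point): centre (half-way up) of the round cake in the baking sheet's row: size and look as round_1. The three of the row lie about 108 mm apart in any order, at any turn within about 0.25 rad of the sheet's (a triangle's corner points to -x at no turn)
- square_1_center (a point): centre (half-way up) of one square cake: golden brown, a square, 84 mm over its flat sides (which lie along its own x and y axes), 113 mm over its rounded corners, 20 mm thick, lower and upper edges bevelled by 4 mm, about 0.11 kg; z up. It is either in the pack, or one of the two left over on the wooden board
- square_2_center (a point): centre (half-way up) of the square cake in the baking sheet's row: size and look as square_1. The three of the row lie about 108 mm apart in any order, at any turn within about 0.25 rad of the sheet's (a triangle's corner points to -x at no turn)
- tri_1_center (a point): centre (half-way up) of one triangular cake: golden brown, an equal-sided triangle with rounded corners, 54 mm from its middle to a corner and 32 mm to a side, 20 mm thick, lower and upper edges bevelled by 4 mm, about 0.11 kg; z up. It is either in the pack, or one of the two left over on the wooden board
- tri_2_center (a point): centre (half-way up) of the triangular cake in the baking sheet's row: size and look as tri_1. The three of the row lie about 108 mm apart in any order, at any turn within about 0.25 rad of the sheet's (a triangle's corner points to -x at no turn)
- jar: amber jar with a steel cap, 68 mm wide, 110 mm high, standing between the robot and the slab; origin under its middle. A bystander
- bowl: small steel bowl, 100 mm wide, 50 mm high; origin under its middle. A bystander
- mug: white mug, 80 mm wide, 90 mm high; origin under its middle. A bystander
- brush: pastry brush, 200 mm long, 42 mm wide, 20 mm high, lying on the table near the robot; origin under its middle. A bystander
- syrup: clear bottle, 60 mm wide, 190 mm high, on the robot's right; origin under its middle. A bystander
There are look-alikes about, which are no part of the job. Leave any green or pink look-alike of the part that bears square_2_center alone.

How it is judged (in metres and radians):
On the way, in this order (a step that is already met when the one before it is completed fails the run):
1. the matching cake is off the baking sheet, carried on the spatula's blade ((((horizontal distance between round_1_center and pocket_a below 0.035 m or horizontal distance between round_1_center and pocket_b below 0.035 m) and height (world z) of round_2_center above 0.045 m and distance between round_2_center and spatula_blade below 0.05 m and contact force between round_2 and spatula above 0.2 N) or ((horizontal distance between square_1_center and pocket_a below 0.035 m or horizontal distance between square_1_center and pocket_b below 0.035 m) and height (world z) of square_2_center above 0.045 m and distance between square_2_center and spatula_blade below 0.05 m and contact force between square_2 and spatula above 0.2 N) or ((horizontal distance between tri_1_center and pocket_a below 0.035 m or horizontal distance between tri_1_center and pocket_b below 0.035 m) and height (world z) of tri_2_center above 0.045 m and distance between tri_2_center and spatula_blade below 0.05 m and contact force between tri_2 and spatula above 0.2 N))), for 0.2 s.
2. the matching cake lies flat and at rest in the free pocket ((((horizontal distance between round_2_center and pocket_a below 0.035 m and horizontal distance between round_1_center and pocket_b below 0.035 m and height (world z) of round_2_center below 0.017 m and angle between round_2_center's own z axis and vertical below 0.08 rad and linear speed of round_2 below 0.02 m/s) or (horizontal distance between round_2_center and pocket_b below 0.035 m and horizontal distance between round_1_center and pocket_a below 0.035 m and height (world z) of round_2_center below 0.017 m and angle between round_2_center's own z axis and vertical below 0.08 rad and linear speed of round_2 below 0.02 m/s)) or ((horizontal distance between square_2_center and pocket_a below 0.035 m and horizontal distance between square_1_center and pocket_b below 0.035 m and height (world z) of square_2_center below 0.017 m and angle between square_2_center's own z axis and vertical below 0.08 rad and linear speed of square_2 below 0.02 m/s) or (horizontal distance between square_2_center and pocket_b below 0.035 m and horizontal distance between square_1_center and pocket_a below 0.035 m and height (world z) of square_2_center below 0.017 m and angle between square_2_center's own z axis and vertical below 0.08 rad and linear speed of square_2 below 0.02 m/s)) or ((horizontal distance between tri_2_center and pocket_a below 0.035 m and horizontal distance between tri_1_center and pocket_b below 0.035 m and height (world z) of tri_2_center below 0.017 m and angle between tri_2_center's own z axis and vertical below 0.08 rad and linear speed of tri_2 below 0.02 m/s) or (horizontal distance between tri_2_center and pocket_b below 0.035 m and horizontal distance between tri_1_center and pocket_a below 0.035 m and height (world z) of tri_2_center below 0.017 m and angle between tri_2_center's own z axis and vertical below 0.08 rad and linear speed of tri_2 below 0.02 m/s)))), for 0.2 s.
At the end, for the whole second after the job is handed in: The matching cake lies at rest in the free pocket: centre within 35 mm of the pocket's middle, below 17 mm high, flat within 0.08 rad. The spatula lies at rest on the slab, flat within 0.1 rad, its blade's middle within 60 mm across and 115 mm along of the slab's middle ((((horizontal distance between round_2_center and pocket_a below 0.035 m and horizontal distance between round_1_center and pocket_b below 0.035 m and height (world z) of round_2_center below 0.017 m and angle between round_2_center's own z axis and vertical below 0.08 rad and linear speed of round_2 below 0.02 m/s) or (horizontal distance between round_2_center and pocket_b below 0.035 m and horizontal distance between round_1_center and pocket_a below 0.035 m and height (world z) of round_2_center below 0.017 m and angle between round_2_center's own z axis and vertical below 0.08 rad and linear speed of round_2 below 0.02 m/s)) or ((horizontal distance between square_2_center and pocket_a below 0.035 m and horizontal distance between square_1_center and pocket_b below 0.035 m and height (world z) of square_2_center below 0.017 m and angle between square_2_center's own z axis and vertical below 0.08 rad and linear speed of square_2 below 0.02 m/s) or (horizontal distance between square_2_center and pocket_b below 0.035 m and horizontal distance between square_1_center and pocket_a below 0.035 m and height (world z) of square_2_center below 0.017 m and angle between square_2_center's own z axis and vertical below 0.08 rad and linear speed of square_2 below 0.02 m/s)) or ((horizontal distance between tri_2_center and pocket_a below 0.035 m and horizontal distance between tri_1_center and pocket_b below 0.035 m and height (world z) of tri_2_center below 0.017 m and angle between tri_2_center's own z axis and vertical below 0.08 rad and linear speed of tri_2 below 0.02 m/s) or (horizontal distance between tri_2_center and pocket_b below 0.035 m and horizontal distance between tri_1_center and pocket_a below 0.035 m and height (world z) of tri_2_center below 0.017 m and angle between tri_2_center's own z axis and vertical below 0.08 rad and linear speed of tri_2 below 0.02 m/s))) and y of spatula_blade in the frame of slab between -0.06 and 0.06 m and x of spatula_blade in the frame of slab between -0.115 and 0.115 m and angle between spatula_blade's own z axis and vertical below 0.1 rad and height (world z) of spatula_blade below 0.014 m and linear speed of spatula below 0.02 m/s); the robot touches nothing.
It fails at once if a cake of the baking sheet that is not the one wanted is shifted by more than 25 mm ((distance of round_2_center from where it was at the start of the episode above 0.025 m and not (horizontal distance between round_1_center and pocket_a below 0.035 m or horizontal distance between round_1_center and pocket_b below 0.035 m)) or (distance of square_2_center from where it was at the start of the episode above 0.025 m and not (horizontal distance between square_1_center and pocket_a below 0.035 m or horizontal distance between square_1_center and pocket_b below 0.035 m)) or (distance of tri_2_center from where it was at the start of the episode above 0.025 m and not (horizontal distance between tri_1_center and pocket_a below 0.035 m or horizontal distance between tri_1_center and pocket_b below 0.035 m))).
It fails at once if the cake already in the pack, or one left over on the wooden board, is shifted by more than 20 mm (distance of any of round_1_center, square_1_center, tri_1_center from where it was at the start of the episode above 0.02 m).
It fails at once if the gripper's fingers touch a cake (over 1 N) (contact force between the fingers and round_1 above 1 N or contact force between the fingers and round_2 above 1 N or contact force between the fingers and square_1 above 1 N or contact force between the fingers and square_2 above 1 N or contact force between the fingers and tri_1 above 1 N or contact force between the fingers and tri_2 above 1 N).
It fails at once if a cake is thrown or dropped (faster than 0.9 m/s) (linear speed of any of round_2, square_2, tri_2 above 0.9 m/s).
It fails at once if a bystander is shifted by more than 30 mm (distance of any of jar, bowl, mug, brush, syrup from where it was at the start of the episode above 0.03 m).
It also fails if it takes over 66 s, if anything falls off the work surface, if the arm or the gripper's body presses on something with over 40 N, if the wrist force passes 120 N, or if a joint passes its speed limit or range.

ROBOT

A 6-joint arm with a two-finger parallel gripper is mounted at the origin on the work surface. World frame = base frame: x ahead of the robot, y to its left, z up, the work surface at z = 0. Lengths are in mm, angles in rad, forces in N, time in s.
With the tool pointing down it reaches from about 350 to 775 mm from the base axis. Payload 7.3 kg.
Tool frame: the origin (TCP) lies between the finger pads; the fingertips stand 17 mm ahead of it and the grasp point (between the pads) lies 2 mm behind it; z points along the fingers, y is the direction in which the jaws open and shut (so a half turn about z gives the same grasp; the last joint's range is limited). The gripper opens to 92 mm and grips with 3 to 60 N. Pads are 19 mm wide; open, the fingers measure 130 mm over their backs; the gripper's body (75 mm by 190 mm) begins 47 mm behind the grasp point.
Start: joints at [1.137, 0.342, 1.524, -0, 1.275, -0.146], TCP at [149.002, 503.43, 243.741] pointing down, gripper open.
Joint ranges: [-2.53, 2.53], [-0.77, 2.02], [0.04, 2.7], [-1, 4.14], [0.28, 2.66], [-3.11, 3.11]. Speed limits (rad/s): [2.57, 2.57, 3.14, 3.14, 3.14, 3.14].

INTERFACE

Orientations are given as [roll, pitch, yaw] about the fixed x, y, z axes, in that order (R = Rz(yaw) Ry(pitch) Rx(roll)).
In Python, from plant import get_obs, capture, get_calibration, close_job gives the robot as it stands.
- The arm moves only by the tool carry_out, never from a script. Its argument "moves" is one flat list of numbers, 7 for each row, row after row: the shift along the tool's x, y, z normalised to -1 to 1, where 1 is 40 cm, then the turn, a rotation vector about the tool's x, y, z normalised to -1 to 1, where 1 is 30 degrees, then the opening, from 0 (shut) to 1 (fully open). A call has exactly 8 rows; each row is the pose to reach, as a shift and turn from the pose measured when the call began, along the tool's axes at that moment; what a row does not reach only later rows make up. A row lasts 1/10 s, in which the tool goes at most 50 mm and 8.59 degrees, less where a joint would pass 70% of its speed; a pose out of reach is approached as far as the arm can. A call with a number of a shift or a turn outside -1 to 1 is refused whole. A call with a gripper value outside its range is refused whole. The fingers move at their own pace and stop on an object; the grip force is fixed at half the most. Time passes only in rows, so rows that repeat a pose let the fingers close, or fill a call up. It gives the time, the measured TCP pose, the force and the opening at its end, in the units of the state.
- get_obs(): the state, without advancing time (a new reading comes with each control period).
- capture(name): name is "side" or "top" or "wrist"; returns the picture (384x512x3 uint8, red, green, blue); there is no depth.
- get_calibration(name): a dict with "vfov" (degrees; the focal length in pixels is half the picture's height over the tangent of half this angle, whatever the lens; pixels are square), "cx", "cy" (the principal point, pixels), "dist" ([k1, k2, p1, p2, k3] as OpenCV has them; the pictures are not rectified), "cam_to_world" (4x4, takes a point from camera to world coordinates). Camera axes: x right, y up, looking along -z (the intrinsics and any distortion apply to the point x, -y, -z); pixel columns grow to the right and rows downward; lengths in mm; the calibration is good to about 2 mm. A picture is of the moment at which its call begins: read the wrist's pose just before it. get_calibration takes no time and is no camera call; for the wrist camera it gives the pose at the moment of the call.
- close_job(): hands the job in, once; it reports no verdict.
The state is a dict: "time": time; "joint_positions": joint angles; "dq": joint speeds; "tau": joint torques, N m; "tool_pos": TCP position; "tcp_rot": TCP orientation; "contact_force": force on the tool from outside, world axes, zero at the start; "moment": the same for the moment, N m; "grip_width": finger opening in mm.
Only numpy, scipy, OpenCV 4.12 (cv2) and the standard library are available. Lean on these libraries where they do the work, as an engineer would, in place of code of your own. Each camera call takes 0.05 s, during which the arm holds its last target.

## Working session

There is one attempt and no reset: what is moved stays moved. The work goes in short steps, Python scripts to look and compute and a tool call to move; the robot and the scene stay as the last step left them, time stands still between calls to the robot, and variables do not carry over. Pictures are saved under pics/ and viewed, and the job is handed in when it is done.

Besides the shell and the picture viewer there is one more tool, called in YAML: its name, and indented under it one key for each argument. carry_out: Moves the arm, as the interface text tells. Scaled input: -1 to 1 covers 40 cm each way for a shift and 30 degrees each way for a turn. Its arguments: {"type":"object","properties":{"moves":{"type":"array","items":{"type":"number"}}},"required":["moves"]}

```bash
ls; mkdir -p pics; python3 - <<'E'
from plant import *
import cv2
o=get_obs();print(o)
for n in("top","side","wrist"):
    c=get_calibration(n);print(n,c)
    cv2.imwrite(f"pics/{n}0.png",capture(n)[:,:,::-1])
E
```

```text
pics
{'time': 0.0, 'joint_positions': array([ 1.13699257e+00,  3.42715348e-01,  1.52504313e+00,  1.00465617e-05,
        1.27540647e+00, -1.45990949e-01]), 'dq': array([6.16094757e-04, 2.32122136e-03, 1.74735813e-05, 3.39911744e-04,
       1.37392335e-03, 5.27608623e-05]), 'tau': array([-1.50034080e-03, -4.31252396e+01, -2.44221425e+01,  7.14628561e-02,
        5.61212772e-02, -1.30061912e-04]), 'tool_pos': array([148.82753499, 503.05102446, 243.03966423]), 'tcp_rot': array([-3.14003848e+00, -2.38231748e-04,  2.85377673e+00]), 'contact_force': array([ 1.16374149, -0.34171306, -0.42750636]), 'moment': array([ 0.04348574,  0.03846908, -0.00370443]), 'grip_width': 91.6010790091198}
top {'vfov': 43.11177671039394, 'cx': 255.25060359475586, 'cy': 203.9046591513929, 'dist': array([-0.08162936,  0.        ,  0.        ,  0.        ,  0.        ]), 'cam_to_world': array([[ 1.46845836e-02,  9.97341344e-01, -7.13765160e-02,
         4.41706465e+02],
       [-9.99847879e-01,  1.53183999e-02,  8.34061095e-03,
        -8.16354152e+01],
       [ 9.41181015e-03,  7.12431797e-02,  9.97414571e-01,
  
[... 456 characters left out ...]
5e+03],
       [ 1.30455909e-02,  8.36221970e-01,  5.48235924e-01,
         8.25202314e+02],
       [ 0.00000000e+00,  0.00000000e+00,  0.00000000e+00,
         1.00000000e+00]])}
wrist {'vfov': 70.59273437760845, 'cx': 255.91702027549582, 'cy': 193.49211344227106, 'dist': array([0.00841657, 0.        , 0.        , 0.        , 0.        ]), 'cam_to_world': array([[ 2.83798928e-01, -9.15497452e-01, -2.85171148e-01,
         7.15936544e+01],
       [ 9.58880709e-01,  2.70200235e-01,  8.68309810e-02,
         5.25675741e+02],
       [-2.44023078e-03, -2.98087652e-01,  9.54535383e-01,
         3.83504680e+02],
       [ 0.00000000e+00,  0.00000000e+00,  0.00000000e+00,
         1.00000000e+00]])}
```

View pics/top0.png

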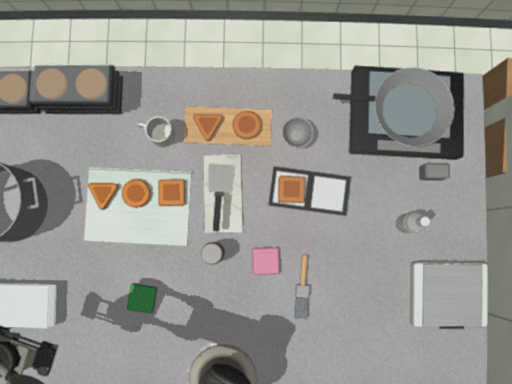

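View pics/side0.png

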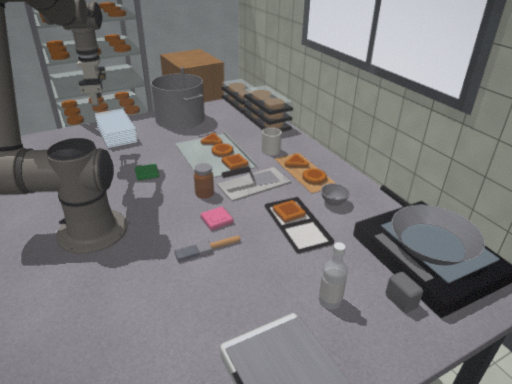

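View pics/wrist0.png

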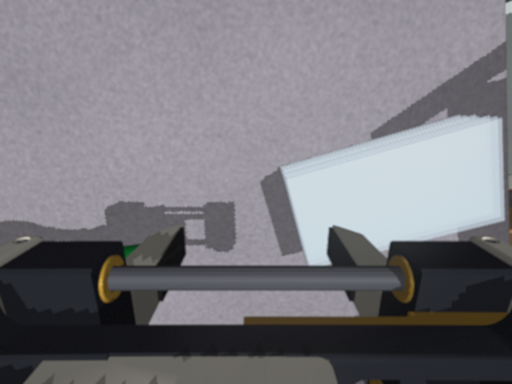

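```bash
python3 - <<'E'
import cv2
im=cv2.imread("pics/top0.png")
cv2.imwrite("pics/z1.png",cv2.resize(im[150:255,80:250],None,fx=4.7,fy=4.7,interpolation=cv2.INTER_CUBIC))
cv2.imwrite("pics/z2.png",cv2.resize(im[150:250,190:360],None,fx=4.7,fy=4.7,interpolation=cv2.INTER_CUBIC))
E
```

```text
(no output)
```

View pics/z1.png

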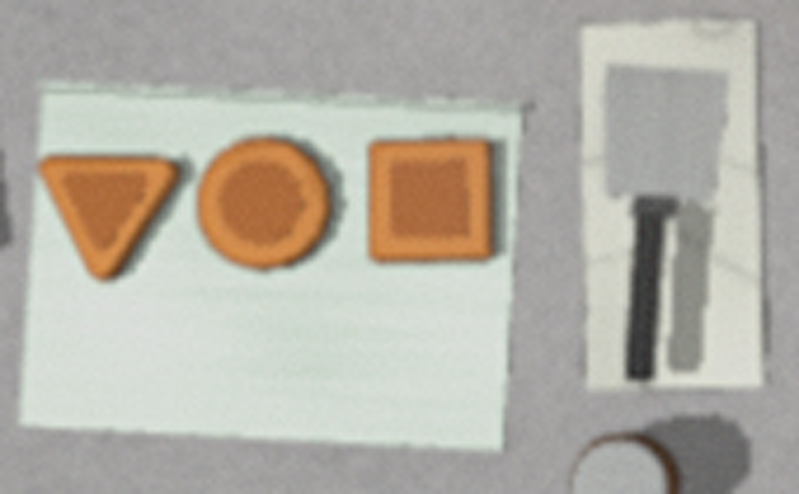

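View pics/z2.png

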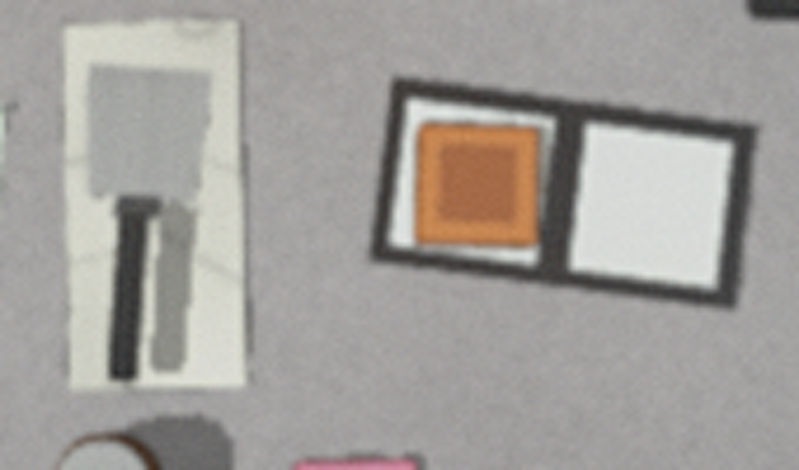

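```bash
cat > h.py <<'E'
import numpy as np,cv2
from plant import *
def K(c):
    f=192/np.tan(np.radians(c["vfov"]/2)); return np.array([[f,0,c["cx"]],[0,f,c["cy"]],[0,0,1.]])
def w(name,px,z,c=None):
    c=c or get_calibration(name)
    p=cv2.undistortPoints(np.array([[px]],float),K(c),c["dist"])[0,0]
    T=c["cam_to_world"];d=T[:3,:3]@np.array([p[0],-p[1],-1]);o=T[:3,3]
    return (o+d*(z-o[2])/d[2])
def proj(name,P,c=None):
    c=c or get_calibration(name);T=c["cam_to_world"]
    q=(np.atleast_2d(P)-T[:3,3])@T[:3,:3]; q=q*[1,-1,-1]
    return cv2.projectPoints(q,np.zeros(3),np.zeros(3),K(c),c["dist"])[0][:,0]
E
cat > m.py <<'E'
from h import *
np.set_printoptions(suppress=True,precision=1)
def z(n,x,y,h):
    ox=80 if n==1 else 190
    return w("top",((x+.5)/4.7-.5+ox,(y+.5)/4.7-.5+150),h)[:2]
def show(t,L):
    print(t);L=[z(*a) for a in L]
    for a in L: print("  ",a)
    print("  mean",np.mean(L,0)); return L
show("sheet",[(1,40,90,3),(1,522,105,9),(1,503,450,3),(1,22,425,3)])
show("sq2 (bottom/mid)",[(1,371,142,15),(1,490,142,15),(1,490,262,15),(1,371,262,15)])
show("round2",[(1,263,137,13),(1,263,268,13),(1,198,202,13),(1,329,202,13)])
show("sq1",[(2,418,125,14),(2,540,130,14),(2,538,245,14),(2,416,243,14)])
show("pack",[(2,395,78,14),(2,755,127,14),(2,735,307,14),(2,373,260,14)])
show("pocketb inner",[(2,582,125,14),(2,733,144,14),(2,718,291,14),(2,570,270,14)])
show("slab",[(1,580,24,8),(1,758,20,8),(1,764,387,8),(1,588,387,8)])
show("blade",[(1,606,66,9),(1,729,70,9),(1,710,201,9),(1,604,197,9)])
show("handle front/back",[(1,657,197,72),(1,641,380,72)])
show("jar",[(1,625,478,110)]);show("pink",[(2,357,462,20)])
E
python3 m.py
```

```text
sheet
   [657.5 445.9]
   [650.7 112.9]
   [417.2 120.9]
   [428.2 449.3]
  mean [538.4 282.2]
sq2 (bottom/mid)
   [623.3 213.8]
   [624.4 133.2]
   [543.3 131.1]
   [542.  211.4]
  mean [583.3 172.3]
round2
   [625.9 287.9]
   [537.  284.9]
   [581.  330.7]
   [582.3 241.5]
  mean [581.6 286.2]
sq1
   [ 640.8 -167.2]
   [ 638.7 -249.8]
   [ 560.7 -249. ]
   [ 560.7 -166.7]
  mean [ 600.2 -208.2]
pack
   [ 672.6 -151.2]
   [ 643.3 -396.3]
   [ 520.8 -382.7]
   [ 548.8 -137.9]
  mean [ 596.4 -267. ]
pocketb inner
   [ 642.6 -278.3]
   [ 631.4 -381.2]
   [ 531.4 -371.1]
   [ 544.1 -270.8]
  mean [ 587.4 -325.4]
slab
   [707.   74.9]
   [711.6 -46.2]
   [462.3 -54.4]
   [460.5  64. ]
  mean [585.4   9.6]
blade
   [678.3  56.5]
   [676.8 -27.1]
   [587.3 -15.9]
   [588.9  55.8]
  mean [632.8  17.3]
handle front/back
   [583.4  15.8]
   [464.8  23.8]
  mean [524.1  19.8]
jar
   [402.7  29.9]
  mean [402.7  29.9]
pink
   [ 413.3 -128.7]
  mean [ 413.3 -128.7]
```

```bash
cat >> h.py <<'E'
from scipy.spatial.transform import Rotation as Ro
def Rt(yaw,tilt=0):
    # tool down, tool x = backwards along spatula heading yaw; tilt>0 = nose down
    return Ro.from_euler('z',yaw)*Ro.from_euler('y',tilt)*Ro.from_euler('z',np.pi)*Ro.from_euler('x',np.pi)
def rel(p,R):
    o=get_obs();R0=Ro.from_euler('xyz',o["tcp_rot"]);p0=np.array(o["tool_pos"])
    s=R0.inv().apply(np.array(p)-p0)/400; r=(R0.inv()*R).as_rotvec()/np.radians(30)
    return np.r_[s,r]
def st():
    o=get_obs();R0=Ro.from_euler('xyz',o["tcp_rot"]);B=R0*Ro.from_euler('x',-np.pi)*Ro.from_euler('z',-np.pi)
    e=B.as_euler('ZYX'); print("t%.2f"%o["time"],np.round(o["tool_pos"],1),"yaw,tilt,roll",np.round(e,3),"F",np.round(o["contact_force"],1),"M",np.round(o["moment"],2),"w %.1f"%o["grip_width"])
E
python3 - <<'E'
from h import *
st(); R=Rt(-0.06)
print(np.round(rel([350,260,235],R),3),np.round(rel([551,20,190],R),3))
# model overlay
c=get_calibration("top")
def ov(im,P,T,S):
    pass
im=cv2.imread("pics/top0.png");s=4.7
im=cv2.resize(im[150:255,80:250],None,fx=s,fy=s,interpolation=cv2.INTER_CUBIC)
def poly(pts,x,y,yaw,col):
    a=np.array(pts,float);C,S=np.cos(yaw),np.sin(yaw)
    P=np.c_[x+C*a[:,0]-S*a[:,1],y+S*a[:,0]+C*a[:,1],a[:,2]]
    q=(proj("top",P,c)-[80,150]+.5)*s-.5
    cv2.polylines(im,[np.round(q).astype(int)],True,col,1)
bl=[(-45,-36,10),(-45,36,10),(45,42,9),(45,-42,9)]
ha=[(-170,-10,72),(-170,10,72),(-60,10,72),(-60,-10,72)]
poly(bl,632.5,17.5,-.06,(0,0,255));poly(ha,632.5,17.5,-.06,(0,0,255))
sq=[(-38,-38,23),(-38,38,23),(38,38,23),(38,-38,23)]
poly(sq,583.5,172.5,0.015,(255,0,0))
poly([(a/38*42,b/38*42,13) for a,b,_ in sq],583.5,172.5,0.015,(255,0,0))
cv2.imwrite("pics/ov1.png",im)
E
```

```text
t0.15 [148.9 503.2 243.2] yaw,tilt,roll [-0.288  0.    -0.001] F [-0.1  0.9  0.7] M [0.02 0.04 0.01] w 91.8
[-0.655 -0.44   0.021 -0.002 -0.001 -0.435] [-1.307e+00 -8.730e-01  1.340e-01 -2.000e-03 -1.000e-03 -4.350e-01]
```

View pics/ov1.png

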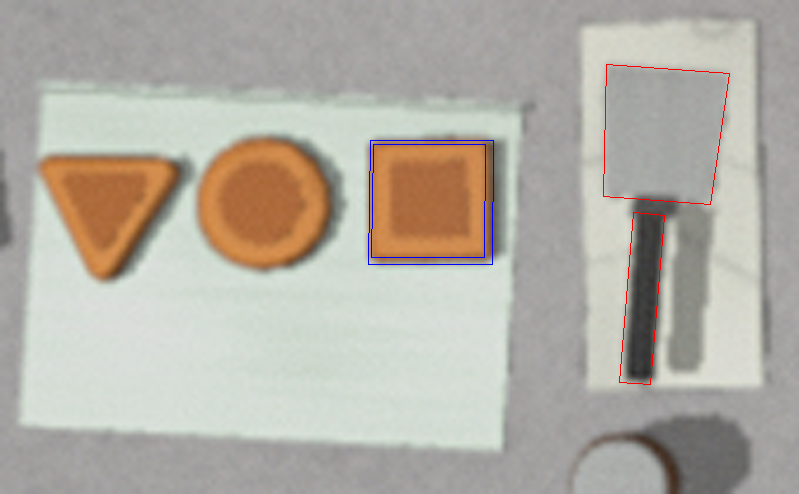

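carry_out:
  moves: [-0.16,-0.11,0.01,0,0,-0.12,1,-0.33,-0.22,0.02,0,0,-0.24,1,-0.49,-0.33,0.02,0,0,-0.36,1,-0.655,-0.44,0.02,0,0,-0.46,1,-0.75,-0.5,0.02,0,0,-0.46,1,-0.85,-0.57,0.02,0,0,-0.46,1,-0.95,-0.64,0.02,0,0,-0.46,1,-1,-0.68,0.02,0,0,-0.46,1]

```text
time: 0.95
tool_pos: [403.9, 192.8, 235.7]
tcp_rot: [-3.141, -0.0, 3.095]
contact_force: [1.1, 0.1, -0.1]
grip_width: 91.8
```

```bash
python3 -c "
from h import *
st();print(np.round(rel([549.5,20.8,150],Rt(-.045)),3))"
```

```text
t0.95 [403.9 192.8 235.7] yaw,tilt,roll [-0.047  0.    -0.001] F [ 1.1  0.1 -0.1] M [ 0.05 -0.06 -0.04] w 91.8
[-0.384 -0.412  0.214 -0.002 -0.001 -0.004]
```

carry_out:
  moves: [-0.08,-0.085,0.03,0,0,0,1,-0.16,-0.17,0.06,0,0,0,1,-0.23,-0.25,0.1,0,0,0,1,-0.31,-0.33,0.14,0,0,0,1,-0.384,-0.412,0.214,0,0,0,1,-0.384,-0.412,0.214,0,0,0,1,-0.384,-0.412,0.214,0,0,0,1,-0.384,-0.412,0.214,0,0,0,1]

```text
time: 1.75
tool_pos: [549.1, 21.7, 150.6]
tcp_rot: [-3.141, -0.0, 3.095]
contact_force: [0.3, 0.2, 0.5]
grip_width: 91.7
```

```bash
python3 -c "
from h import *
st();print(np.round(rel([549.5,20.8,62],Rt(-.045)),3))
c=get_calibration('wrist')
im=capture('wrist')[:,:,::-1].copy()
# predicted handle edges, blade
y=-.045;C,S=np.cos(y),np.sin(y)
def P(a):
    a=np.array(a,float);return np.c_[633+C*a[:,0]-S*a[:,1],17.3+S*a[:,0]+C*a[:,1],a[:,2]]
for a in ([(-170,-10,72),(-170,10,72),(-60,10,72),(-60,-10,72)],[(-45,-36,10),(-45,36,10),(45,42,9),(45,-42,9)]):
    cv2.polylines(im,[np.round(proj('wrist',P(a),c)).astype(int)],True,(0,0,255),1)
cv2.imwrite('pics/w1.png',im)
"
```

```text
t1.75 [549.1  21.7 150.6] yaw,tilt,roll [-0.047  0.    -0.001] F [0.3 0.2 0.5] M [-0.02  0.01  0.01] w 91.7
[-0.001 -0.002  0.222 -0.001 -0.001 -0.003]
```

View pics/w1.png

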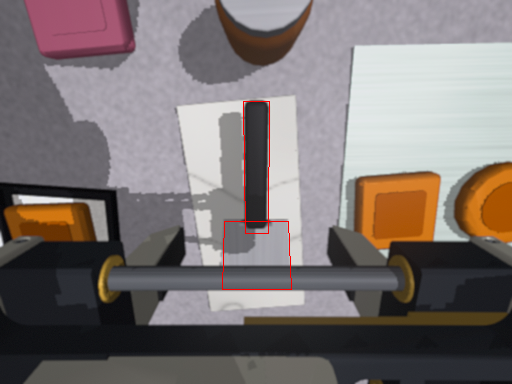

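carry_out:
  moves: [0,-0.002,0.08,0,0,0,1,0,-0.002,0.16,0,0,0,1,0,-0.002,0.222,0,0,0,1,0,-0.002,0.222,0,0,0,1,0,-0.002,0.222,0,0,0,0,0,-0.002,0.222,0,0,0,0,0,-0.002,0.222,0,0,0,0,0,-0.002,0.222,0,0,0,0]

```text
time: 2.6
tool_pos: [549.8, 21.1, 63.5]
tcp_rot: [-3.141, 0.003, 3.096]
contact_force: [-0.1, 0.0, -0.3]
grip_width: 64.5
```

```bash
python3 -c "
from h import *
st()"
```

```text
t2.60 [549.8  21.1  63.5] yaw,tilt,roll [-0.046 -0.003 -0.001] F [-0.1  0.  -0.3] M [-0.02  0.04  0.02] w 64.5
```

carry_out:
  moves: [0,0,0,0,0,0,0,0,0,0,0,0,0,0,0,0,0,0,0,0,0,0,0,0,0,0,0,0,0,0,0,0,0,0,0,0,0,0,0,0,0,0,0,0,0,0,0,0,0,0,0,0,0,0,0,0]

```text
time: 3.4
tool_pos: [549.8, 21.1, 63.4]
tcp_rot: [-3.141, 0.003, 3.096]
contact_force: [-0.3, -0.5, -0.3]
grip_width: 19.7
```

```bash
python3 -c "
from h import *
st()"
```

```text
t3.40 [549.8  21.1  63.4] yaw,tilt,roll [-0.046 -0.003 -0.001] F [-0.3 -0.5 -0.3] M [ 0.07 -0.03  0.04] w 19.7
```

carry_out:
  moves: [0,0,-0.02,0,0,0,0,0,0,-0.06,0,0,0,0,0,0,-0.12,0,0,0,0,0,0,-0.18,0,0,0,0,0,0,-0.22,0,0,0,0,0,0,-0.24,0,0,0,0,0,0,-0.24,0,0,0,0,0,0,-0.24,0,0,0,0]

```text
time: 4.2
tool_pos: [549.0, 21.2, 158.7]
tcp_rot: [-3.141, 0.001, 3.096]
contact_force: [0.1, 0.0, -2.5]
grip_width: 19.8
```

```bash
python3 -c "
from h import *
st();print(np.round(rel([396,172.5,150],Rt(0,0.07)),3))
im=capture('side')[:,:,::-1]
cv2.imwrite('pics/s1.png',cv2.resize(im[90:260,150:350],None,fx=4,fy=3.5,interpolation=cv2.INTER_CUBIC))
"
```

```text
t4.20 [549.   21.2 158.7] yaw,tilt,roll [-0.046 -0.001 -0.001] F [ 0.1  0.  -2.5] M [-0.    0.12  0.  ] w 19.8
[ 0.4    0.36   0.021  0.002  0.136 -0.087]
```

View pics/s1.png

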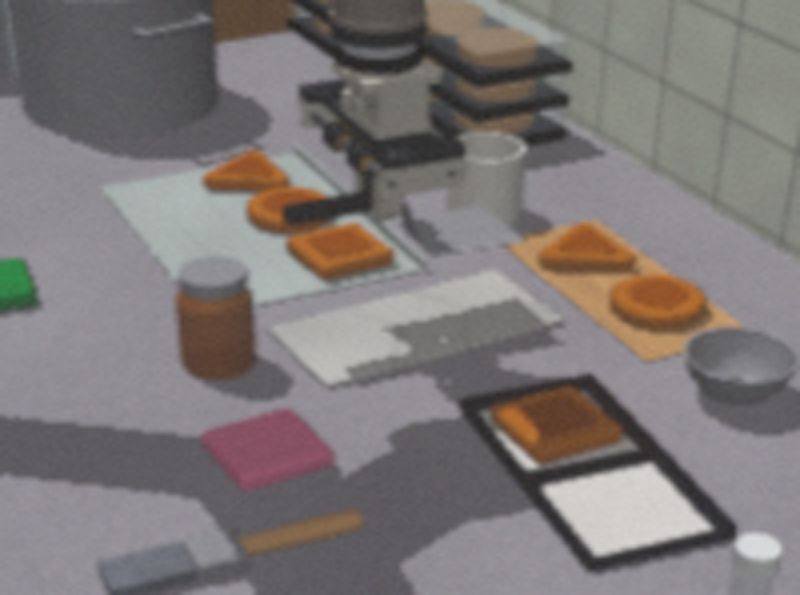

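```bash
cat >> h.py <<'E'
def spat(im,name,c,droop=0,sx=1,sy=1,ox=0,oy=0,col=(0,0,255),g=32.3,below=55.4):
    o=get_obs();B=Ro.from_euler('xyz',o["tcp_rot"])*Ro.from_euler('x',-np.pi)*Ro.from_euler('z',-np.pi)*Ro.from_euler('y',droop)
    p0=np.array(o["tool_pos"])
    for a in ([(-170,-10,64),(-170,10,64),(-60,10,64),(-60,-10,64)],[(-170,-10,46),(-60,-10,46)],[(-45,-36,2),(-45,36,2),(45,42,1),(45,-42,1)]):
        P=B.apply(np.array(a,float)+[115-g,0,-below])+p0
        q=(proj(name,P,c)-[ox,oy]+.5)*[sx,sy]-.5
        cv2.polylines(im,[np.round(q).astype(int)],True,col,1)
E
python3 -c "
from h import *
im=cv2.imread('pics/s1.png');c=get_calibration('side')
spat(im,'side',c,0,4,3.5,150,90)
spat(im,'side',c,0.07,4,3.5,150,90,(255,0,0))
cv2.imwrite('pics/s1o.png',im[100:400,200:600])
"
```

```text
(no output)
```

View pics/s1o.png

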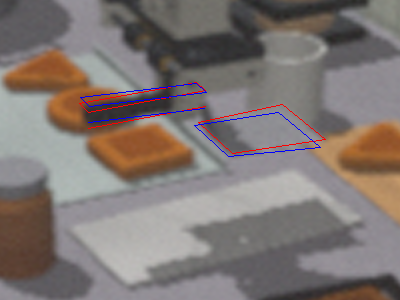

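carry_out:
  moves: [0.06,0.054,0,0,0.02,-0.02,0,0.12,0.11,0,0,0.04,-0.04,0,0.18,0.16,0,0,0.07,-0.06,0,0.24,0.22,0,0,0.1,-0.087,0,0.3,0.27,0.01,0,0.136,-0.087,0,0.36,0.32,0.02,0,0.136,-0.087,0,0.4,0.36,0.02,0,0.136,-0.087,0,0.4,0.36,0.02,0,0.136,-0.087,0]

```text
time: 5.05
tool_pos: [393.1, 173.7, 149.3]
tcp_rot: [3.141, -0.074, -3.139]
contact_force: [-0.1, -0.1, -0.9]
grip_width: 19.8
```

```bash
python3 -c "
from h import *
st();print(np.round(rel([396,172.5,75],Rt(0,0.07)),3))
im=capture('top')[:,:,::-1]
c=get_calibration('top')
im=cv2.resize(im[150:255,80:250],None,fx=4.7,fy=4.7,interpolation=cv2.INTER_CUBIC)
spat(im,'top',c,0,4.7,4.7,80,150)
cv2.imwrite('pics/t1.png',im)
"
```

```text
t5.05 [393.1 173.7 149.3] yaw,tilt,roll [0.002 0.074 0.001] F [-0.1 -0.1 -0.9] M [-0.05  0.05  0.03] w 19.8
[-0.021 -0.003  0.185  0.001 -0.008  0.005]
```

View pics/t1.png

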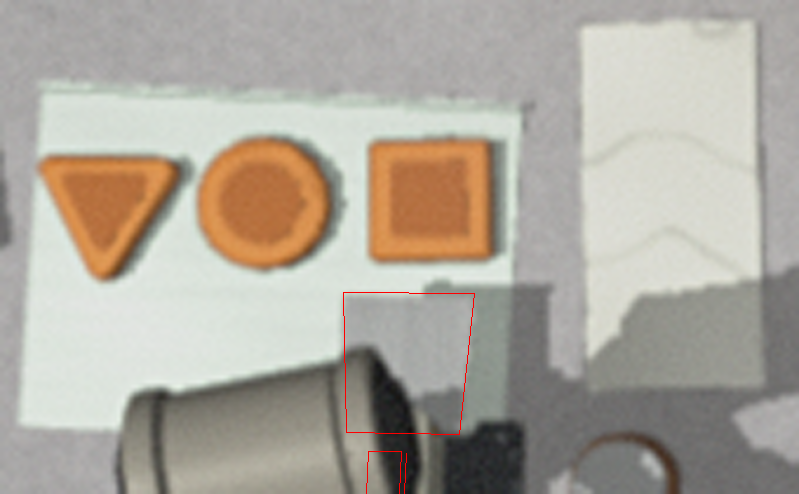

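carry_out:
  moves: [0,-0.003,0.03,0,0,0,0,0,-0.003,0.06,0,0,0,0,0,-0.003,0.09,0,0,0,0,0,-0.003,0.12,0,0,0,0,0,-0.003,0.15,0,0,0,0,0,-0.003,0.18,0,0,0,0,0,-0.003,0.192,0,0,0,0,0,-0.003,0.192,0,0,0,0]

```text
time: 5.9
tool_pos: [389.2, 171.2, 72.3]
tcp_rot: [3.142, -0.074, -3.14]
contact_force: [-0.6, -0.3, -1.8]
grip_width: 19.8
```

```bash
python3 -c "
from h import *
st();print(np.round(rel([396,172.5,67.5],Rt(0,0.07)),3))
"
```

```text
t5.90 [389.2 171.2  72.3] yaw,tilt,roll [0.001 0.074 0.   ] F [-0.6 -0.3 -1.8] M [ 0.07  0.06 -0.06] w 19.8
[-0.018  0.003  0.011 -0.    -0.007  0.002]
```

carry_out:
  moves: [0,0,0.002,0,0,0,0,0,0.001,0.004,0,0,0,0,0,0.001,0.006,0,0,0,0,0,0.001,0.008,0,0,0,0,0,0.001,0.01,0,0,0,0,0,0.001,0.012,0,0,0,0,0,0.001,0.012,0,0,0,0,0,0.001,0.012,0,0,0,0]

```text
time: 6.7
tool_pos: [388.9, 171.7, 67.6]
tcp_rot: [3.141, -0.073, -3.14]
contact_force: [-0.8, -0.5, -0.7]
grip_width: 20.1
```

```bash
python3 -c "
from h import *
st();st()
im=capture('side')[:,:,::-1]
cv2.imwrite('pics/s2.png',cv2.resize(im[90:240,130:290],None,fx=5,fy=4,interpolation=cv2.INTER_CUBIC))
"
```

```text
t6.70 [388.9 171.7  67.6] yaw,tilt,roll [0.001 0.073 0.   ] F [-0.8 -0.5 -0.7] M [ 0.07 -0.07 -0.04] w 20.1
t6.70 [388.9 171.7  67.6] yaw,tilt,roll [0.001 0.073 0.   ] F [-0.8 -0.5 -0.7] M [ 0.07 -0.07 -0.04] w 20.1
```

View pics/s2.png

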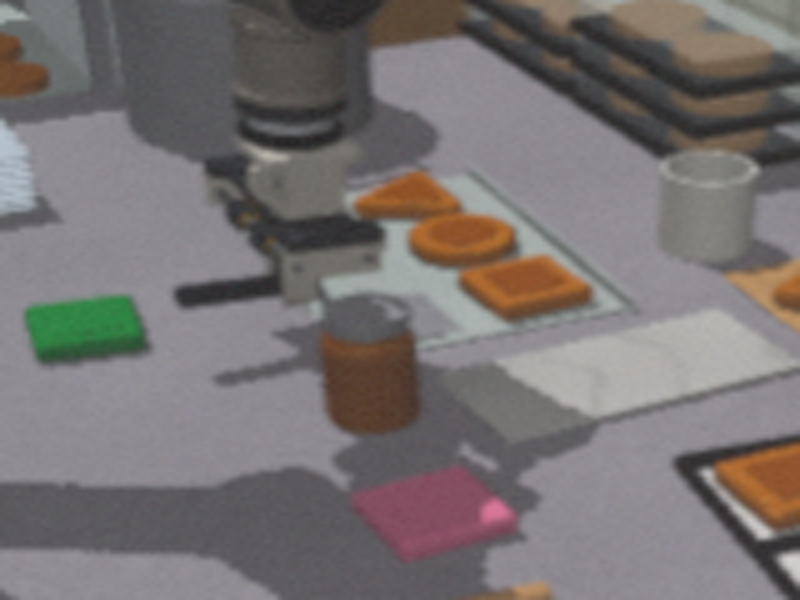

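```bash
python3 -c "
from h import *
st();print(np.round(rel([414,171.7,66.5],Rt(0,0.07)),4));print(np.round(rel([436,171.7,66.3],Rt(0,0.07)),4))
"
```

```text
t6.75 [388.9 171.7  67.6] yaw,tilt,roll [0.001 0.073 0.   ] F [-0.5  0.3 -0. ] M [ 0.04 -0.05 -0.02] w 20.0
[-0.0628 -0.     -0.0018  0.     -0.0066  0.0026]
[-1.177e-01 -1.000e-04 -5.300e-03  0.000e+00 -6.600e-03  2.600e-03]
```

carry_out:
  moves: [-0.016,0,0.002,0,0,0,0,-0.032,0,0.001,0,0,0,0,-0.048,0,0,0,0,0,0,-0.064,0,-0.002,0,0,0,0,-0.08,0,-0.003,0,0,0,0,-0.095,0,-0.004,0,0,0,0,-0.11,0,-0.005,0,0,0,0,-0.118,0,-0.006,0,0,0,0]

```text
time: 7.55
tool_pos: [436.8, 171.7, 66.5]
tcp_rot: [3.141, -0.073, -3.14]
contact_force: [-1.7, 0.1, 2.5]
grip_width: 19.9
```

```bash
python3 -c "
from h import *
st()
im=capture('top')[:,:,::-1]
c=get_calibration('top')
im=cv2.resize(im[150:255,80:250],None,fx=4.7,fy=4.7,interpolation=cv2.INTER_CUBIC)
spat(im,'top',c,0,4.7,4.7,80,150)
cv2.imwrite('pics/t2.png',im)
"
```

```text
t7.55 [436.8 171.7  66.5] yaw,tilt,roll [0.001 0.073 0.   ] F [-1.7  0.1  2.5] M [ 0.02 -0.02 -0.04] w 19.9
```

View pics/t2.png

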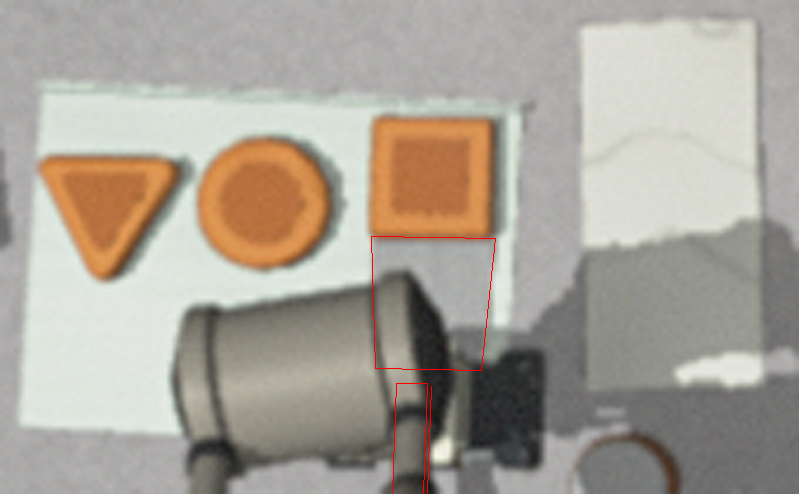

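carry_out:
  moves: [-0.01,0,-0.001,0,0,0,0,-0.02,0,-0.002,0,0,0,0,-0.03,0,-0.002,0,0,0,0,-0.04,0,-0.003,0,0,0,0,-0.05,0,-0.004,0,0,0,0,-0.06,0,-0.0045,0,0,0,0,-0.07,0,-0.005,0,0,0,0,-0.08,0,-0.006,0,0,0,0]

```text
time: 8.4
tool_pos: [469.6, 171.8, 66.6]
tcp_rot: [3.141, -0.073, -3.14]
contact_force: [-1.9, -0.1, 1.6]
grip_width: 19.9
```

```bash
python3 -c "
from h import *
st()
im=capture('top')[:,:,::-1]
c=get_calibration('top')
im=cv2.resize(im[150:255,80:250],None,fx=4.7,fy=4.7,interpolation=cv2.INTER_CUBIC)
spat(im,'top',c,0,4.7,4.7,80,150)
cv2.imwrite('pics/t3.png',im)
"
```

```text
t8.40 [469.6 171.8  66.6] yaw,tilt,roll [0.001 0.073 0.   ] F [-1.9 -0.1  1.6] M [ 0.03 -0.02 -0.  ] w 19.9
```

View pics/t3.png

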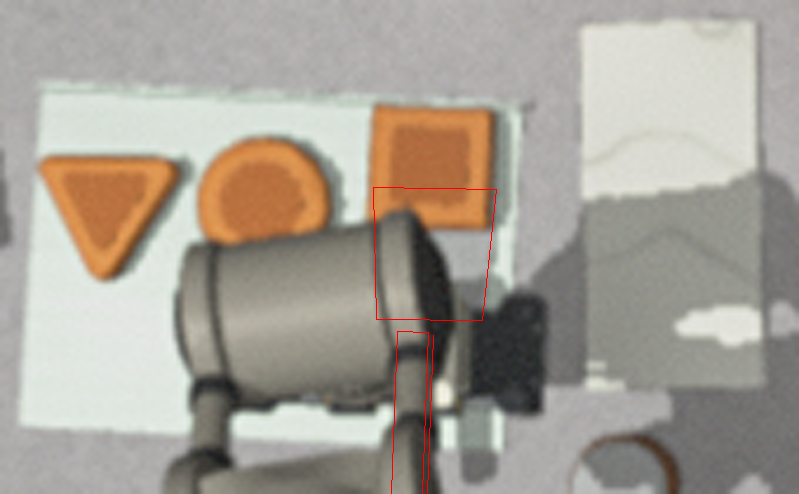

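carry_out:
  moves: [-0.015,0,-0.001,0,0,0,0,-0.03,0,-0.002,0,0,0,0,-0.045,0,-0.003,0,0,0,0,-0.06,0,-0.0045,0,0,0,0,-0.075,0,-0.0055,0,0,0,0,-0.09,0,-0.0065,0,0,0,0,-0.105,0,-0.008,0,0,0,0,-0.117,0,-0.009,0,0,0,0]

```text
time: 9.25
tool_pos: [517.7, 171.8, 66.9]
tcp_rot: [3.141, -0.072, -3.141]
contact_force: [-1.9, -0.5, 1.4]
grip_width: 20.0
```

```bash
python3 -c "
from h import *
st()
im=capture('top')[:,:,::-1]
c=get_calibration('top')
im=cv2.resize(im[150:255,80:250],None,fx=4.7,fy=4.7,interpolation=cv2.INTER_CUBIC)
spat(im,'top',c,0,4.7,4.7,80,150)
cv2.imwrite('pics/t4.png',im)
im=capture('side')[:,:,::-1]
cv2.imwrite('pics/s4.png',cv2.resize(im[90:240,130:290],None,fx=5,fy=4,interpolation=cv2.INTER_CUBIC))
"
```

```text
t9.25 [517.7 171.8  66.9] yaw,tilt,roll [0.001 0.072 0.   ] F [-1.9 -0.5  1.4] M [-0.01  0.12 -0.07] w 20.0
```

View pics/t4.png

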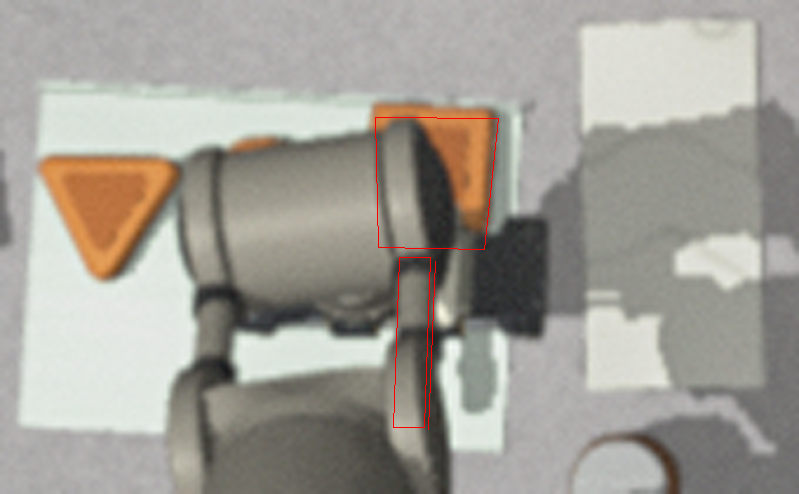

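View pics/s4.png

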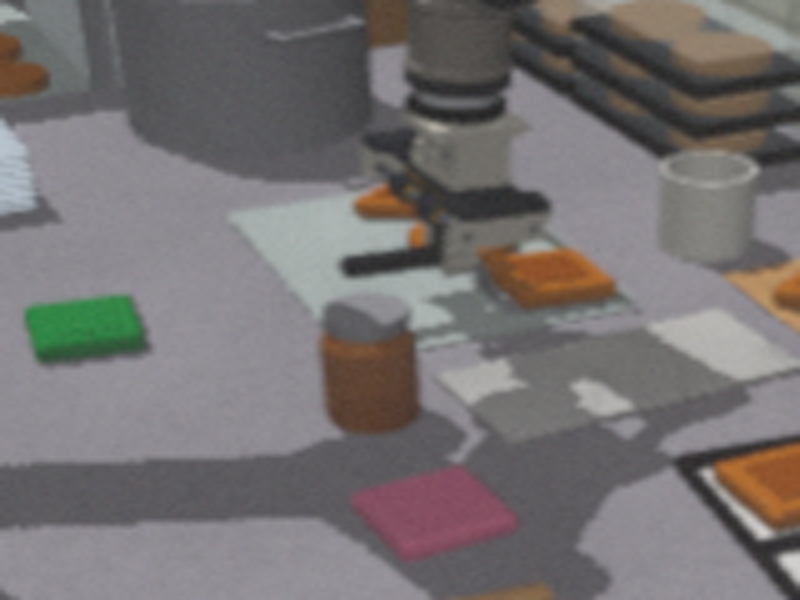

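```bash
python3 -c "
from h import *
for k in (.33,.66,1): print(np.round(rel([517.7-10*k,171.8,66.9+9*k],Rt(0,0.072-.107*k)),4))
"
```

```text
[ 0.0101  0.0001 -0.0068  0.0008 -0.0645  0.0016]
[ 1.88e-02  1.00e-04 -1.37e-02  8.00e-04 -1.32e-01  1.60e-03]
[ 2.780e-02  1.000e-04 -2.070e-02  8.000e-04 -2.015e-01  1.600e-03]
```

carry_out:
  moves: [0.005,0,-0.003,0,-0.03,0,0,0.01,0,-0.007,0,-0.065,0,0,0.014,0,-0.01,0,-0.1,0,0,0.019,0,-0.014,0,-0.13,0,0,0.023,0,-0.017,0,-0.165,0,0,0.028,0,-0.021,0,-0.2,0,0,0.028,0,-0.021,0,-0.2,0,0,0.028,0,-0.021,0,-0.2,0,0]

```text
time: 10.15
tool_pos: [507.6, 171.8, 76.2]
tcp_rot: [3.141, 0.035, -3.141]
contact_force: [-0.5, 0.0, -3.0]
grip_width: 19.8
```

```bash
python3 -c "
from h import *
st()
im=capture('side')[:,:,::-1];c=get_calibration('side')
im=cv2.resize(im[90:240,130:290],None,fx=5,fy=4,interpolation=cv2.INTER_CUBIC)
spat(im,'side',c,0,5,4,130,90)
cv2.imwrite('pics/s5.png',im[50:450,200:800])
"
```

```text
t10.15 [507.6 171.8  76.2] yaw,tilt,roll [ 0.001 -0.035  0.001] F [-0.5  0.  -3. ] M [ 0.06  0.2  -0.07] w 19.8
```

View pics/s5.png

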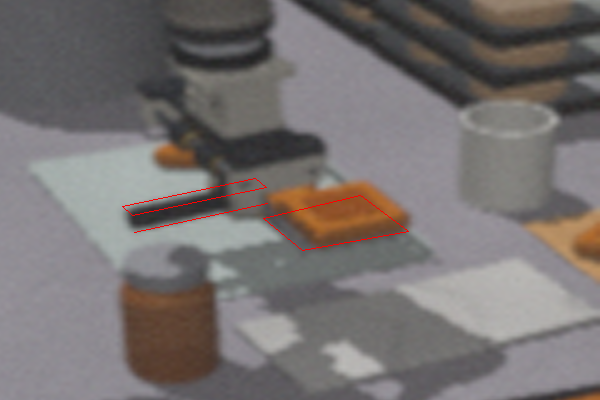

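carry_out:
  moves: [0,0,-0.01,0,0,0,0,0,0,-0.03,0,0,0,0,0,0,-0.06,0,0,0,0,0,0,-0.1,0,0,0,0,0,0,-0.14,0,0,0,0,0,0,-0.17,0,0,0,0,0,0,-0.19,0,0,0,0,0,0,-0.2,0,0,0,0]

```text
time: 11.0
tool_pos: [505.3, 171.8, 157.1]
tcp_rot: [3.141, 0.036, -3.141]
contact_force: [1.2, 0.3, -3.1]
grip_width: 19.7
```

```bash
python3 -c "
from h import *
st()
im=capture('top')[:,:,::-1]
c=get_calibration('top')
im=cv2.resize(im[150:255,80:250],None,fx=4.7,fy=4.7,interpolation=cv2.INTER_CUBIC)
spat(im,'top',c,0,4.7,4.7,80,150)
cv2.imwrite('pics/t6.png',im)
im=capture('side')[:,:,::-1]
c=get_calibration('side')
im=cv2.resize(im[60:210,130:290],None,fx=5,fy=4,interpolation=cv2.INTER_CUBIC)
spat(im,'side',c,0,5,4,130,60)
cv2.imwrite('pics/s6.png',im)
print(np.round(rel([507,52,160],Rt(-.03,-.035)),4))
"
```

```text
t11.00 [505.3 171.8 157.1] yaw,tilt,roll [ 0.001 -0.036  0.001] F [ 1.2  0.3 -3.1] M [-0.    0.25  0.03] w 19.7
[-4.700e-03 -2.995e-01 -8.800e-03  3.300e-03  2.000e-04  5.890e-02]
```

View pics/t6.png

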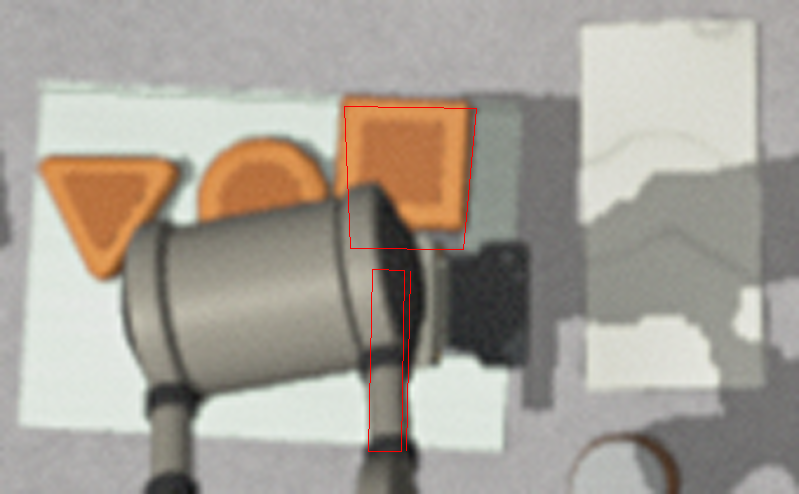

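View pics/s6.png

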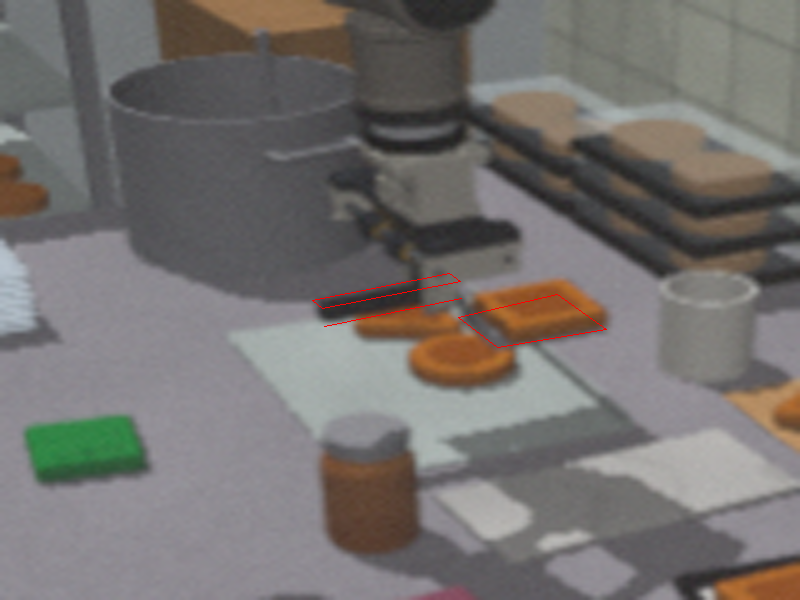

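carry_out:
  moves: [0,-0.013,0,0,0,0.003,0,0,-0.04,-0.002,0,0,0.008,0,-0.001,-0.085,-0.003,0,0,0.015,0,-0.002,-0.14,-0.005,0,0,0.025,0,-0.003,-0.195,-0.006,0,0,0.035,0,-0.004,-0.24,-0.007,0,0,0.045,0,-0.005,-0.28,-0.008,0,0,0.052,0,-0.005,-0.295,-0.009,0,0,0.055,0]

```text
time: 11.9
tool_pos: [506.9, 51.8, 159.7]
tcp_rot: [3.14, 0.034, 3.112]
contact_force: [-0.7, 0.5, -2.7]
grip_width: 19.7
```

```bash
python3 -c "
from h import *
st()
print(np.round(rel([507,-80,155],Rt(-.06,-.035)),4))
"
```

```text
t11.90 [506.9  51.8 159.7] yaw,tilt,roll [-0.03  -0.034  0.001] F [-0.7  0.5 -2.7] M [ 0.02  0.27 -0.02] w 19.7
[-0.0098 -0.3293  0.0117  0.0043 -0.0015  0.0572]
```

carry_out:
  moves: [0,-0.015,0,0,0,0.003,0,-0.001,-0.045,0.002,0,0,0.008,0,-0.003,-0.095,0.003,0,0,0.015,0,-0.005,-0.155,0.005,0,0,0.025,0,-0.006,-0.215,0.006,0,0,0.035,0,-0.008,-0.265,0.007,0,0,0.045,0,-0.009,-0.305,0.01,0,0,0.052,0,-0.01,-0.325,0.01,0,0,0.055,0]

```text
time: 12.7
tool_pos: [506.9, -79.7, 155.4]
tcp_rot: [3.14, 0.034, 3.082]
contact_force: [-0.4, -0.1, -3.4]
grip_width: 19.9
```

```bash
python3 -c "
from h import *
st()
print(np.round(rel([507,-205,150],Rt(-.09,-.035)),4))
"
```

```text
t12.70 [506.9 -79.7 155.4] yaw,tilt,roll [-0.06  -0.034  0.002] F [-0.4 -0.1 -3.4] M [ 0.03  0.31 -0.03] w 19.9
[-0.0185 -0.3127  0.0135  0.0057 -0.0025  0.0576]
```

carry_out:
  moves: [0,-0.015,0,0,0,0.003,0,-0.002,-0.045,0.002,0,0,0.008,0,-0.005,-0.09,0.003,0,0,0.015,0,-0.008,-0.145,0.005,0,0,0.025,0,-0.011,-0.2,0.008,0,0,0.035,0,-0.014,-0.25,0.01,0,0,0.045,0,-0.017,-0.29,0.012,0,0,0.052,0,-0.0185,-0.312,0.013,0.003,0,0.058,0]

```text
time: 13.5
tool_pos: [507.0, -206.0, 150.1]
tcp_rot: [3.14, 0.034, 3.051]
contact_force: [-0.3, -0.3, -3.4]
grip_width: 19.6
```

```bash
python3 -c "
from h import *
st()
print(np.round(rel([506,-318,140],Rt(-.112,-.035)),4))
"
```

```text
t13.50 [ 507.  -206.   150.1] yaw,tilt,roll [-0.091 -0.034  0.001] F [-0.3 -0.3 -3.4] M [ 0.05  0.16 -0.01] w 19.6
[-0.0221 -0.2791  0.0256  0.0037 -0.0025  0.04  ]
```

carry_out:
  moves: [0,-0.015,0,0,0,0.003,0,-0.002,-0.042,0.004,0,0,0.007,0,-0.006,-0.085,0.007,0,0,0.013,0,-0.01,-0.135,0.012,0,0,0.02,0,-0.014,-0.185,0.016,0,0,0.027,0,-0.018,-0.23,0.02,0,0,0.034,0,-0.021,-0.265,0.024,0,0,0.039,0,-0.022,-0.279,0.0255,0.003,0,0.04,0]

```text
time: 14.3
tool_pos: [505.8, -319.8, 139.6]
tcp_rot: [3.141, 0.034, 3.028]
contact_force: [-1.4, 0.2, -2.4]
grip_width: 19.9
```

```bash
cat > look.py <<'E'
from h import *
import sys
n=sys.argv[1]; st()
def pk(im,name,c,s,ox,oy):
    y=-.112;C,S=np.cos(y),np.sin(y)
    a=np.array([(-60,-60,14),(-60,60,14),(60,60,14),(60,-60,14)],float)
    P=np.c_[589+C*a[:,0]-S*a[:,1],-327.5+S*a[:,0]+C*a[:,1],a[:,2]]
    cv2.polylines(im,[np.round((proj(name,P,c)-[ox,oy]+.5)*s-.5).astype(int)],True,(0,255,0),1)
for name,(x0,x1,y0,y1) in {'top':(250,370,150,260),'side':(230,370,140,270)}.items():
    im=capture(name)[:,:,::-1];c=get_calibration(name)
    im=cv2.resize(im[y0:y1,x0:x1],None,fx=4.4,fy=4.4,interpolation=cv2.INTER_CUBIC)
    spat(im,name,c,0,4.4,4.4,x0,y0); pk(im,name,c,4.4,x0,y0)
    cv2.imwrite(f'pics/{name}_{n}.png',im)
E
python3 look.py 7
```

```text
t14.30 [ 505.8 -319.8  139.6] yaw,tilt,roll [-0.114 -0.034  0.   ] F [-1.4  0.2 -2.4] M [ 0.03  0.24 -0.05] w 19.9
```

View pics/top_7.png

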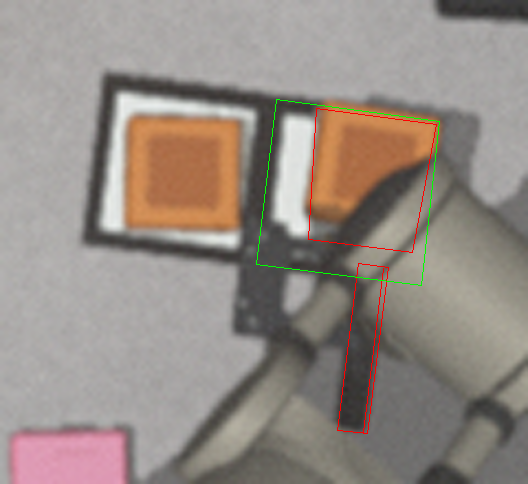

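View pics/side_7.png

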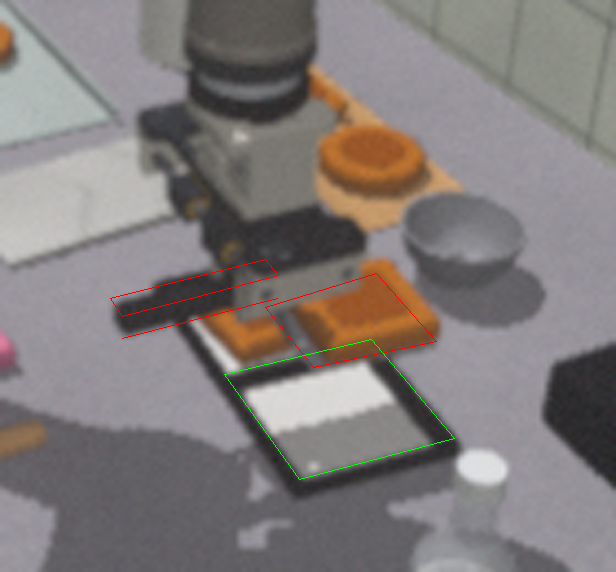

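```bash
cat >> h.py <<'E'
def pose(u,nz,t,v=0,yaw=-.112,mid=(589,-327.5)):
    h=np.array([np.cos(yaw),np.sin(yaw)]);l=np.array([-h[1],h[0]])
    f=128*np.cos(t)-55.4*np.sin(t);d=128*np.sin(t)+55.4*np.cos(t)
    q=np.array(mid)+(u-f)*h+v*l
    return rel([q[0],q[1],nz+d],Rt(yaw,t))
E
python3 -c "
from h import *
np.set_printoptions(suppress=True,precision=4)
for u,nz,t in ((42,60,0),(42,40,.05),(42,20,.1),(42,9,.12)): print(pose(u,nz,t,-1))
"
```

```text
[ 0.0077 -0.0014  0.0605  0.0012  0.0637 -0.002 ]
[ 0.0016 -0.0014  0.0949  0.0012  0.1592 -0.0019]
[-0.0054 -0.0014  0.1298  0.0012  0.2547 -0.0019]
[-0.0081 -0.0014  0.1513  0.0013  0.2929 -0.0019]
```

carry_out:
  moves: [0.003,-0.001,0.015,0,0.02,0,0,0.006,-0.001,0.038,0,0.04,0,0,0.008,-0.0014,0.06,0,0.064,0,0,0.005,-0.0014,0.08,0,0.11,0,0,0.0016,-0.0014,0.097,0,0.16,0,0,-0.002,-0.0014,0.116,0,0.21,0,0,-0.0054,-0.0014,0.133,0,0.255,0,0,-0.0075,-0.0014,0.145,0,0.285,0,0]

```text
time: 15.2
tool_pos: [511.0, -319.6, 80.9]
tcp_rot: [3.141, -0.118, 3.029]
contact_force: [-0.1, -0.0, -2.9]
grip_width: 19.9
```

```bash
python3 look.py 8; python3 -c "
from h import *
np.set_printoptions(suppress=True,precision=4)
for u,nz,t in ((42,5,.12),(42,4.5,.2),(42,4.5,.3),(42,4.5,.38)): print(pose(u,nz,t,-1))
"
```

```text
t15.20 [ 511.  -319.6   80.9] yaw,tilt,roll [-0.113  0.118  0.001] F [-0.1 -0.  -2.9] M [0.01 0.09 0.04] w 19.9
[-0.0021 -0.0008  0.0132  0.0027  0.0044 -0.0007]
[-0.0144 -0.0008 -0.0106  0.0028  0.1572 -0.0006]
[-0.0323 -0.0007 -0.0405  0.0028  0.3482 -0.0004]
[-0.0488 -0.0007 -0.063   0.0028  0.501  -0.0003]
```

View pics/top_8.png

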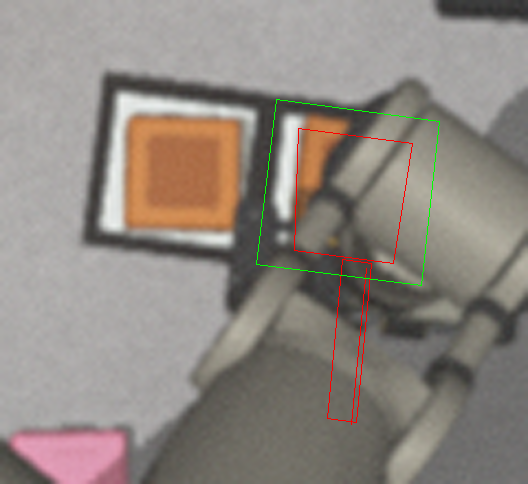

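View pics/side_8.png

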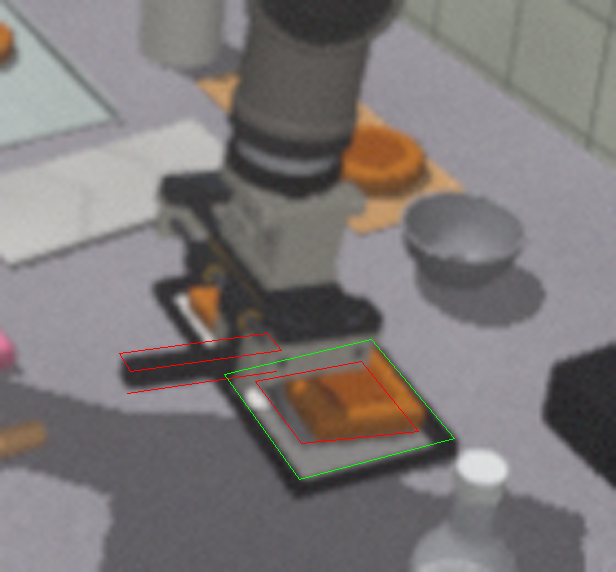

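carry_out:
  moves: [-0.001,-0.0008,0.006,0,0,0,0,-0.002,-0.0008,0.012,0,0.004,0,0,-0.005,-0.0008,0.007,0,0.04,0,0,-0.008,-0.0008,0.001,0,0.08,0,0,-0.011,-0.0008,-0.005,0,0.12,0,0,-0.0144,-0.0008,-0.011,0,0.157,0,0,-0.019,-0.0008,-0.019,0,0.205,0,0,-0.0235,-0.0008,-0.026,0,0.255,0,0]

```text
time: 16.1
tool_pos: [521.2, -321.1, 90.4]
tcp_rot: [3.14, -0.251, 3.029]
contact_force: [0.8, 0.0, -2.6]
grip_width: 19.5
```

```bash
python3 look.py 9; python3 -c "
from h import *
np.set_printoptions(suppress=True,precision=4)
for u,nz,t in ((42,4.5,.3),(42,4.5,.38),(30,4.5,.38)): print(pose(u,nz,t,-1))
"
```

```text
t16.10 [ 521.2 -321.1   90.4] yaw,tilt,roll [-0.113  0.251  0.001] F [ 0.8  0.  -2.6] M [-0.01 -0.17 -0.01] w 19.5
[-0.0053  0.0004 -0.0146  0.0017  0.0952 -0.    ]
[-0.0186  0.0004 -0.0391  0.0017  0.248   0.    ]
[ 0.0104  0.0004 -0.0316  0.0017  0.248   0.    ]
```

View pics/side_9.png

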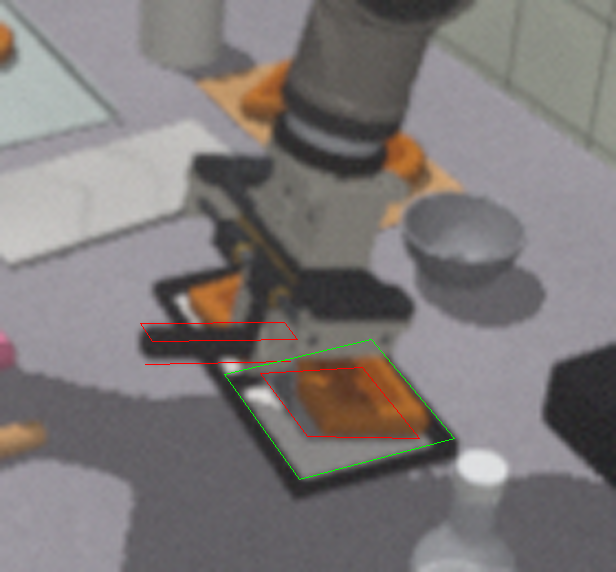

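carry_out:
  moves: [-0.002,0,-0.004,0,0.03,0,0,-0.004,0,-0.009,0,0.065,0,0,-0.005,0,-0.013,0,0.095,0,0,-0.009,0,-0.019,0,0.135,0,0,-0.013,0,-0.027,0,0.18,0,0,-0.017,0,-0.034,0,0.22,0,0,-0.019,0,-0.037,0,0.248,0,0,-0.019,0,-0.036,0,0.248,0,0]

```text
time: 17.0
tool_pos: [533.1, -322.4, 102.0]
tcp_rot: [3.141, -0.38, 3.03]
contact_force: [-0.0, 0.7, -1.3]
grip_width: 19.7
```

```bash
python3 look.py 10; python3 -c "
from h import *
np.set_printoptions(suppress=True,precision=4)
for u,nz,t in ((42,4.5,.38),(42,3.5,.38),(20,4,.38),(0,4,.38),(-20,4,.38)): print(pose(u,nz,t,-1))
"
```

```text
t17.00 [ 533.1 -322.4  102. ] yaw,tilt,roll [-0.112  0.38   0.001] F [-0.   0.7 -1.3] M [-0.04 -0.22 -0.  ] w 19.7
[ 0.0008  0.0003 -0.0036  0.0019 -0.0001  0.0003]
[-0.0001  0.0003 -0.0013  0.0019 -0.0001  0.0003]
[ 0.0514  0.0003  0.0179  0.0019 -0.0001  0.0003]
[ 0.0979  0.0002  0.0365  0.0019 -0.0001  0.0003]
[ 0.1443  0.0002  0.055   0.0019 -0.0001  0.0003]
```

View pics/side_10.png

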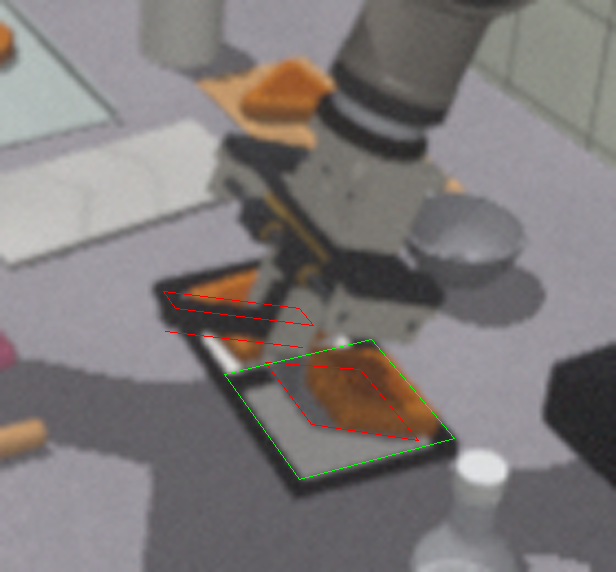

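View pics/top_10.png

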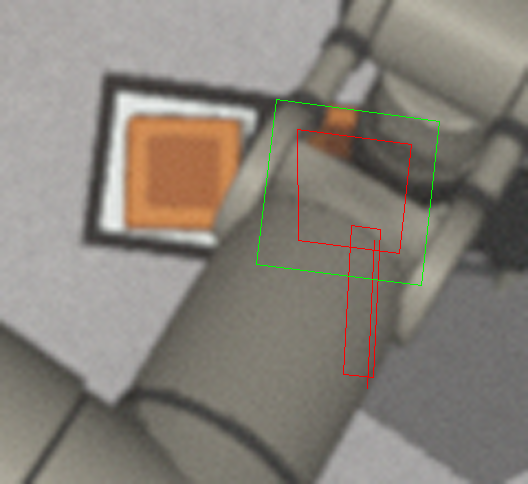

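carry_out:
  moves: [0.007,0,0,0,0,0,0,0.021,0,0.006,0,0,0,0,0.036,0,0.012,0,0,0,0,0.051,0,0.018,0,0,0,0,0.067,0,0.024,0,0,0,0,0.082,0,0.03,0,0,0,0,0.098,0,0.036,0,0,0,0,0.112,0,0.042,0,0,0,0]

```text
time: 17.9
tool_pos: [484.5, -316.9, 103.1]
tcp_rot: [3.141, -0.38, 3.03]
contact_force: [0.2, -0.1, -2.0]
grip_width: 19.7
```

```bash
python3 look.py 11; python3 -c "
from h import *
np.set_printoptions(suppress=True,precision=4)
for u,nz,t in ((0,4,.38),(-20,4,.38),(-35,4,.38),(-40,15,.38),(-60,30,.3)): print(pose(u,nz,t,-1))
"
```

```text
t17.90 [ 484.5 -316.9  103.1] yaw,tilt,roll [-0.112  0.38   0.001] F [ 0.2 -0.1 -2. ] M [ 0.04 -0.26 -0.02] w 19.7
[-0.0163  0.0003 -0.006   0.0026 -0.0015 -0.0003]
[ 0.0301  0.0003  0.0126  0.0026 -0.0015 -0.0003]
[ 0.0649  0.0003  0.0265  0.0026 -0.0015 -0.0003]
[ 0.0868  0.0003  0.0056  0.0026 -0.0015 -0.0003]
[ 0.1572  0.0003  0.0154  0.0026 -0.1542 -0.0004]
```

View pics/side_11.png

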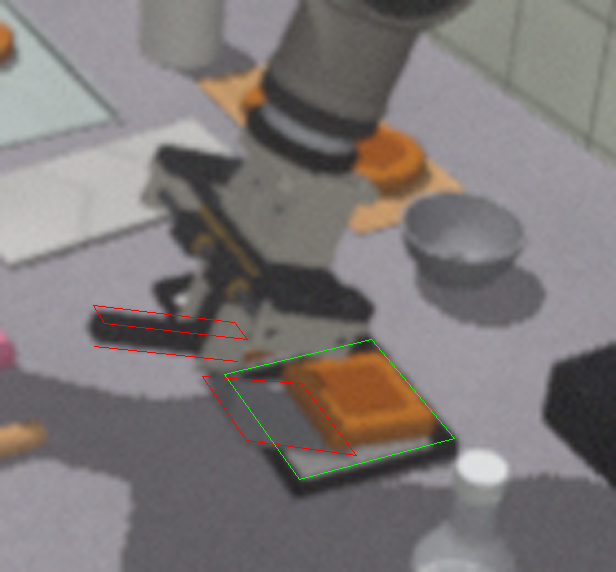

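View pics/top_11.png

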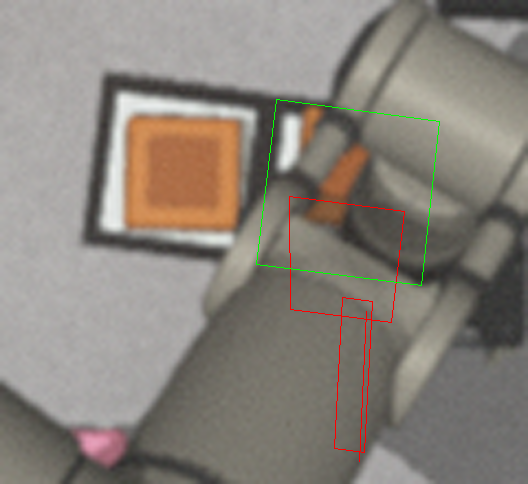

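carry_out:
  moves: [0.008,0,0.003,0,0,0,0,0.018,0,0.007,0,0,0,0,0.03,0,0.0115,0,0,0,0,0.04,0,0.0155,0,0,0,0,0.049,0,0.019,0,0,0,0,0.069,0,0.015,0,0,0,0,0.087,0,0.0056,0,0,0,0,0.108,0,-0.013,0,0,0,0]

```text
time: 18.8
tool_pos: [445.7, -312.4, 124.5]
tcp_rot: [3.14, -0.381, 3.029]
contact_force: [-0.0, -0.6, -1.3]
grip_width: 19.7
```

```bash
python3 look.py 12; python3 -c "
from h import *
np.set_printoptions(suppress=True,precision=4)
for u,nz,t in ((-60,50,.2),(-70,90,.0)): print(pose(u,nz,t,-1))
"
```

```text
t18.80 [ 445.7 -312.4  124.5] yaw,tilt,roll [-0.112  0.381  0.002] F [-0.  -0.6 -1.3] M [ 0.07 -0.32  0.05] w 19.7
[ 0.0758  0.0015  0.0203 -0.0004 -0.3405 -0.0021]
[ 0.145   0.0014  0.0056 -0.0006 -0.7225 -0.002 ]
```

View pics/side_12.png

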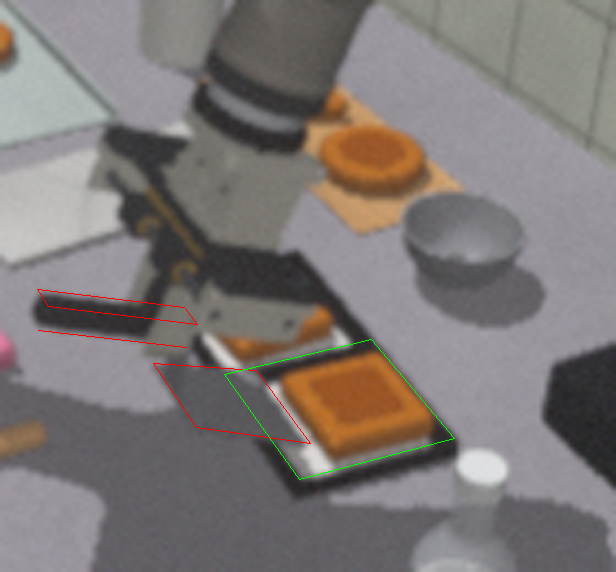

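View pics/top_12.png

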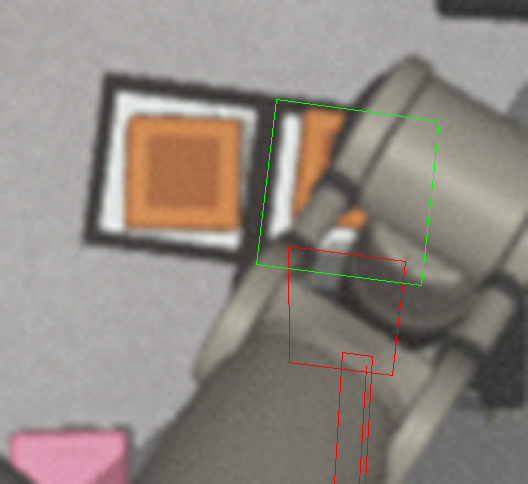

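carry_out:
  moves: [0.02,0,0.005,0,-0.09,0,0,0.05,0,0.01,0,-0.2,0,0,0.076,0.001,0.015,0,-0.34,0,0,0.1,0.001,0.015,0,-0.48,0,0,0.125,0.001,0.01,0,-0.62,0,0,0.145,0.001,0.005,0,-0.725,0,0,0.145,0.001,0.005,0,-0.725,0,0,0.145,0.001,0.005,0,-0.725,0,0]

```text
time: 19.7
tool_pos: [392.3, -306.9, 146.1]
tcp_rot: [-3.14, 0.001, 3.028]
contact_force: [0.5, -0.3, -0.8]
grip_width: 19.5
```

```bash
python3 look.py 13; python3 -c "
from h import *
np.set_printoptions(suppress=True,precision=4)
print(rel([490,-145,158],Rt(-.08)));print(rel([548,19,150],Rt(-.046)))
"
```

```text
t19.70 [ 392.3 -306.9  146.1] yaw,tilt,roll [-0.114 -0.001 -0.001] F [ 0.5 -0.3 -0.8] M [0.05 0.07 0.03] w 19.5
[-0.1961  0.4291 -0.0313 -0.0014  0.0013 -0.0623]
[-0.2941  0.8528 -0.0115 -0.0014  0.0013 -0.1272]
```

View pics/top_13.png

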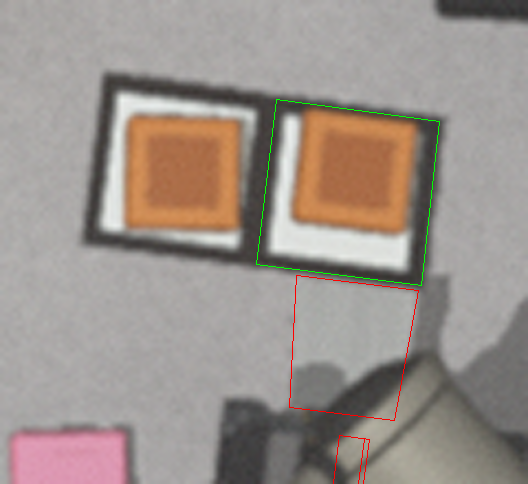

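View pics/side_13.png

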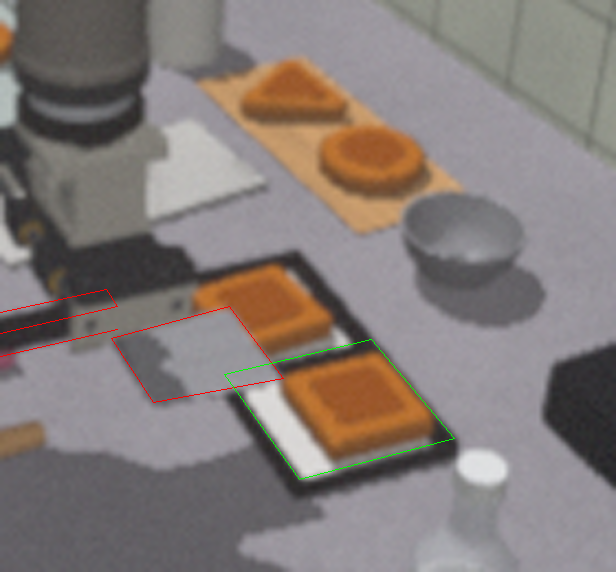

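```bash
python3 -c "
from h import *
a=capture('top')[:,:,::-1]
b=capture('side')[:,:,::-1]
A=cv2.resize(a[160:220,265:355],None,fx=8,fy=8,interpolation=cv2.INTER_CUBIC)
B=cv2.resize(b[195:260,265:345],None,fx=8,fy=8,interpolation=cv2.INTER_CUBIC)
cv2.imwrite('pics/A.png',A);cv2.imwrite('pics/B.png',B)
"
```

```text
(no output)
```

View pics/A.png

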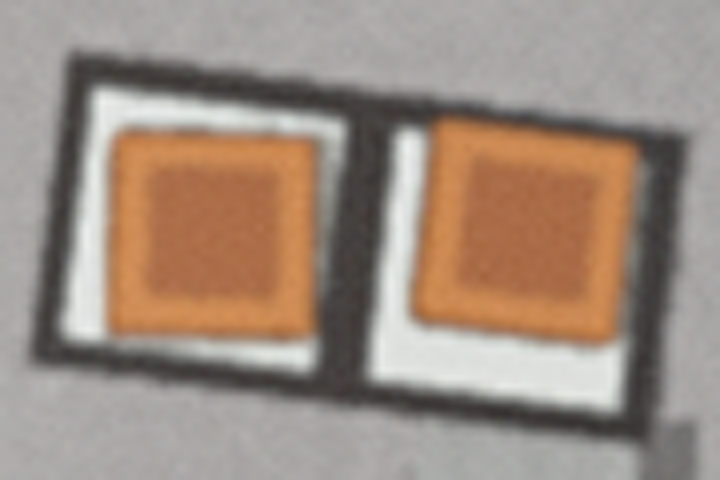

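View pics/B.png

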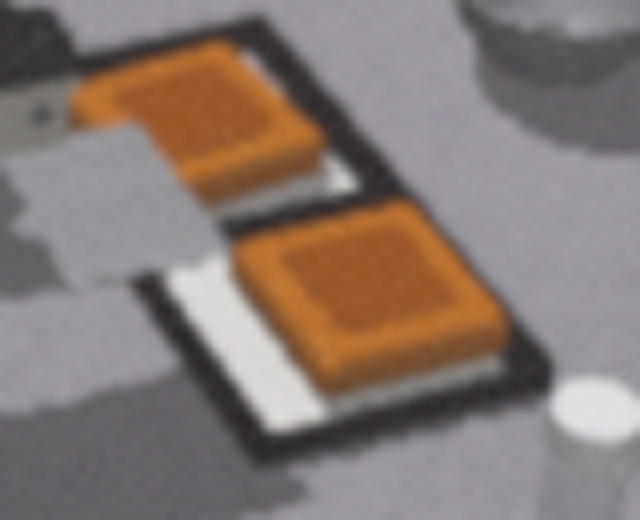

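```bash
python3 -c "
from h import *
np.set_printoptions(suppress=True,precision=1)
y=-.112;h=np.array([np.cos(y),np.sin(y)]);l=np.array([-h[1],h[0]])
def uv(x,yy,z):
    p=w('top',((x+.5)/8-.5+265,(yy+.5)/8-.5+160),z)[:2]-[589,-327.5];return np.array([p@h,p@l])
C=[(437,118),(643,143),(622,343),(412,323)]
print([uv(*c,18) for c in C],np.mean([uv(*c,18) for c in C],0))
C=[(112,130),(316,137),(316,335),(108,335)]
print('sq1',[uv(*c,18) for c in C],np.mean([uv(*c,18) for c in C],0)) 
print('outer pack',[uv(*c,14) for c in [(72,55),(688,133),(648,438),(35,358)]])
# side: project flat and tilted candidate
import itertools
b=cv2.imread('pics/B.png');c=get_calibration('side')
u0,v0=np.mean([uv(*q,18) for q in [(437,118),(643,143),(622,343),(412,323)]],0)
yw=-.112
for tilt,col in ((0,(0,0,255)),(-.13,(255,0,0))):
  for zz in (3.5,7.5,19.5,23.5):
    hw=42 if 7<zz<20 else 38
    a=np.array([(-hw,-hw,zz-3.5),(-hw,hw,zz-3.5),(hw,hw,zz-3.5),(hw,-hw,zz-3.5)],float)
    R=Ro.from_euler('y',tilt); a=(R.apply(a+[42,0,0])-[42,0,0]) if 1 else a
    P=np.c_[589+(u0+a[:,0])*h[0]+(v0+a[:,1])*l[0],-327.5+(u0+a[:,0])*h[1]+(v0+a[:,1])*l[1],a[:,2]+3.5]
    q=(proj('side',P,c)-[265,195]+.5)*8-.5
    cv2.polylines(b,[np.round(q).astype(int)],True,col,1)
cv2.imwrite('pics/Bo.png',b)
"
```

```text
[array([55.6, 37.8]), array([ 56.2, -44.9]), array([-24.1, -45.6]), array([-26.8,  38.2])] [15.2 -3.6]
sq1 [array([ 34.2, 165.4]), array([41.8, 84.7]), array([-36.4,  75.4]), array([-46.8, 156.9])] [ -1.8 120.6]
outer pack [array([ 62.5, 184.7]), array([ 63.2, -63.1]), array([-59.9, -60.9]), array([-59.2, 184.3])]
```

View pics/Bo.png

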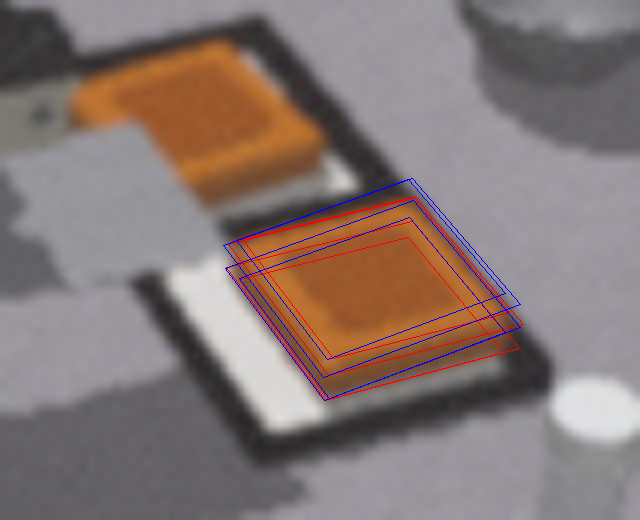

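carry_out:
  moves: [-0.025,0.05,-0.005,0,0,-0.01,0,-0.06,0.13,-0.01,0,0,-0.02,0,-0.1,0.22,-0.015,0,0,-0.03,0,-0.14,0.31,-0.02,0,0,-0.045,0,-0.175,0.4,-0.02,0,0,-0.06,0,-0.205,0.49,-0.02,0,0,-0.075,0,-0.23,0.58,-0.02,0,0,-0.09,0,-0.25,0.65,-0.02,0,0,-0.1,0]

```text
time: 20.7
tool_pos: [522.1, -56.9, 152.7]
tcp_rot: [-3.142, -0.0, 3.084]
contact_force: [0.7, -1.8, -2.5]
grip_width: 19.6
```

```bash
python3 -c "
from h import *
np.set_printoptions(suppress=True,precision=4)
st();print(rel([548,19,150],Rt(-.046)));print(rel([548,19,80],Rt(-.046)))
"
```

```text
t20.70 [522.1 -56.9 152.7] yaw,tilt,roll [-0.058  0.    -0.   ] F [ 0.7 -1.8 -2.5] M [0.02 0.11 0.  ] w 19.6
[-0.0536  0.1932  0.0068 -0.0001 -0.0008 -0.0227]
[-0.0537  0.1932  0.1818 -0.0001 -0.0008 -0.0227]
```

carry_out:
  moves: [-0.02,0.07,0,0,0,-0.01,0,-0.04,0.14,0.003,0,0,-0.02,0,-0.0536,0.193,0.007,0,0,-0.0227,0,-0.0536,0.193,0.04,0,0,-0.0227,0,-0.0536,0.193,0.09,0,0,-0.0227,0,-0.0536,0.193,0.14,0,0,-0.0227,0,-0.0536,0.193,0.182,0,0,-0.0227,0,-0.0536,0.193,0.182,0,0,-0.0227,0]

```text
time: 21.5
tool_pos: [546.5, 19.5, 77.2]
tcp_rot: [3.141, -0.006, 3.096]
contact_force: [-0.9, -0.2, -1.3]
grip_width: 19.3
```

```bash
python3 -c "
from h import *
np.set_printoptions(suppress=True,precision=4)
st();print(rel([548,19,66],Rt(-.046)))
im=capture('top')[:,:,::-1]
c=get_calibration('top')
im=cv2.resize(im[150:255,130:300],None,fx=4.7,fy=4.7,interpolation=cv2.INTER_CUBIC)
spat(im,'top',c,0,4.7,4.7,130,150)
cv2.imwrite('pics/t14.png',im)
im=capture('side')[:,:,::-1]
c=get_calibration('side')
im=cv2.resize(im[90:240,180:340],None,fx=5,fy=4,interpolation=cv2.INTER_CUBIC)
spat(im,'side',c,0,5,4,180,90)
cv2.imwrite('pics/s14.png',im)
"
```

```text
t21.50 [546.5  19.5  77.2] yaw,tilt,roll [-0.045  0.006  0.   ] F [-0.9 -0.2 -1.3] M [ 0.03  0.14 -0.01] w 19.3
[-0.0039 -0.0011  0.028   0.0003 -0.0118  0.0014]
```

View pics/t14.png

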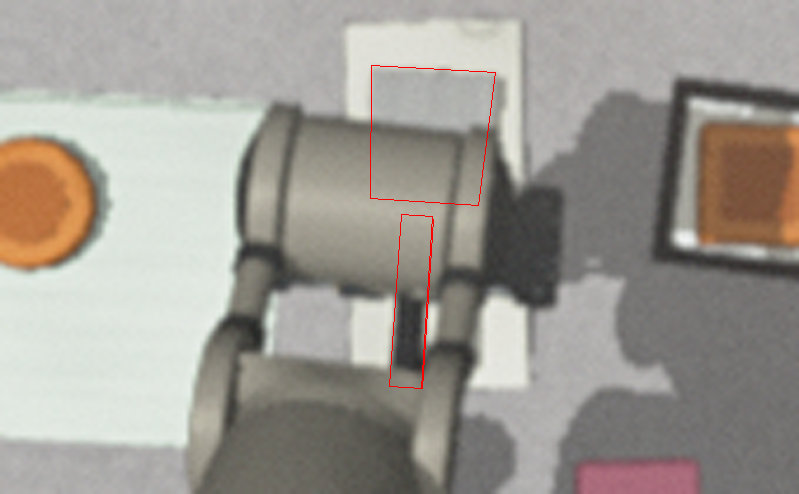

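View pics/s14.png

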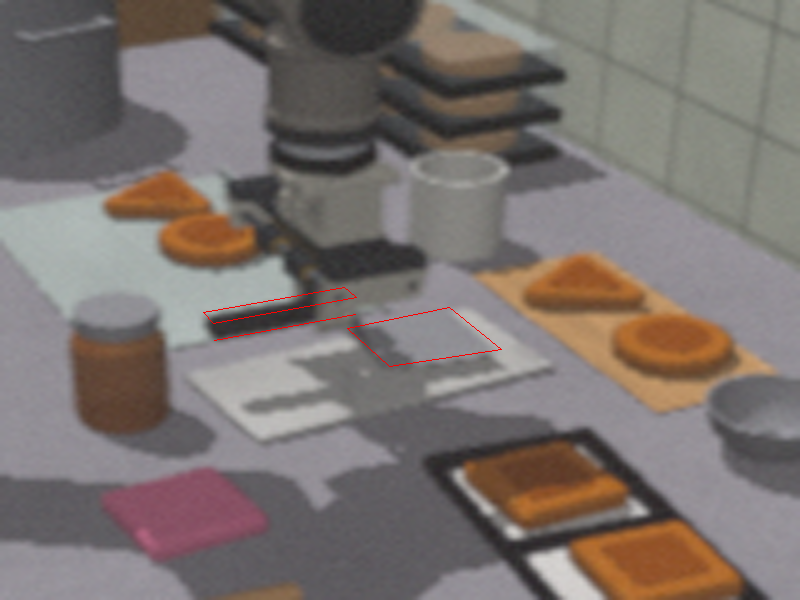

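carry_out:
  moves: [0,0,0.006,0,-0.006,0,0,0,0,0.012,0,-0.012,0,0,0,0,0.018,0,-0.012,0,0,0,0,0.024,0,-0.012,0,0,0,0,0.029,0,-0.012,0,0,0,0,0.032,0,-0.012,0,0,0,0,0.035,0,-0.012,0,0,0,0,0.035,0,-0.012,0,0]

```text
time: 22.4
tool_pos: [548.1, 19.2, 65.5]
tcp_rot: [-3.142, 0.005, 3.096]
contact_force: [-0.0, -0.3, -1.6]
grip_width: 19.8
```

```bash
python3 -c "
from h import *
st()"
```

```text
t22.40 [548.1  19.2  65.5] yaw,tilt,roll [-0.045 -0.005 -0.   ] F [-0.  -0.3 -1.6] M [ 0.01  0.1  -0.03] w 19.8
```

carry_out:
  moves: [0,0,0.001,0,0.005,0,0,0,0,0.002,0,0.009,0,0,0,0,0.003,0,0.009,0,0,0,0,0.004,0,0.009,0,0,0,0,0.005,0,0.009,0,0,0,0,0.006,0,0.009,0,0,0,0,0.006,0,0.009,0,0,0,0,0.006,0,0.009,0,0]

```text
time: 23.2
tool_pos: [548.2, 19.2, 63.4]
tcp_rot: [-3.141, 0.0, 3.096]
contact_force: [-1.7, 0.7, 1.7]
grip_width: 19.8
```

```bash
python3 -c "
from h import *
st()"
```

```text
t23.20 [548.2  19.2  63.4] yaw,tilt,roll [-0.045 -0.    -0.   ] F [-1.7  0.7  1.7] M [-0.    0.14  0.04] w 19.8
```

Contact (Fz changed by about +3 N, z same as at grasp). Open.

carry_out:
  moves: [0,0,0,0,0,0,0.3,0,0,0,0,0,0,0.5,0,0,0,0,0,0,0.8,0,0,0,0,0,0,1,0,0,0,0,0,0,1,0,0,0,0,0,0,1,0,0,0,0,0,0,1,0,0,0,0,0,0,1]

```text
time: 24.0
tool_pos: [548.2, 19.2, 63.4]
tcp_rot: [-3.142, 0.0, 3.096]
contact_force: [-0.2, -0.7, -0.6]
grip_width: 78.8
```

```bash
python3 -c "
from h import *
st()"
```

```text
t24.00 [548.2  19.2  63.4] yaw,tilt,roll [-0.045 -0.    -0.   ] F [-0.2 -0.7 -0.6] M [ 0.   -0.    0.04] w 78.8
```

carry_out:
  moves: [0,0,-0.03,0,0,0,1,0,0,-0.08,0,0,0,1,0,0,-0.15,0,0,0,1,0.02,0,-0.22,0,0,0,1,0.05,0,-0.3,0,0,0,1,0.1,0,-0.37,0,0,0,1,0.2,0,-0.42,0,0,0,1,0.28,0,-0.45,0,0,0,1]

```text
time: 24.8
tool_pos: [435.1, 24.4, 245.7]
tcp_rot: [-3.141, 0.003, 3.096]
contact_force: [-0.5, 0.1, 0.0]
grip_width: 92.0
```

carry_out:
  moves: [0,0.05,0,0,0,0,1,0,0.12,0,0,0,0,1,0,0.2,0,0,0,0,1,0,0.3,0,0,0,0,1,0,0.4,0,0,0,0,1,0,0.5,0,0,0,0,1,0,0.55,0,0,0,0,1,0,0.55,0,0,0,0,1]

```text
time: 25.6
tool_pos: [444.7, 246.4, 246.2]
tcp_rot: [3.141, 0.004, 3.1]
contact_force: [0.9, -1.2, 0.9]
grip_width: 91.8
```

```bash
python3 -c "
from h import *
st()
im=capture('top')[:,:,::-1]
cv2.imwrite('pics/t16.png',cv2.resize(im[90:260,80:370],None,fx=2.7,fy=2.7,interpolation=cv2.INTER_CUBIC))
im=capture('side')[:,:,::-1]
cv2.imwrite('pics/s16.png',cv2.resize(im[90:270,130:350],None,fx=3.6,fy=3.3,interpolation=cv2.INTER_CUBIC))
"
```

```text
t25.60 [444.7 246.4 246.2] yaw,tilt,roll [-0.042 -0.004  0.001] F [ 0.9 -1.2  0.9] M [ 0.   -0.01  0.06] w 91.8
```

View pics/t16.png

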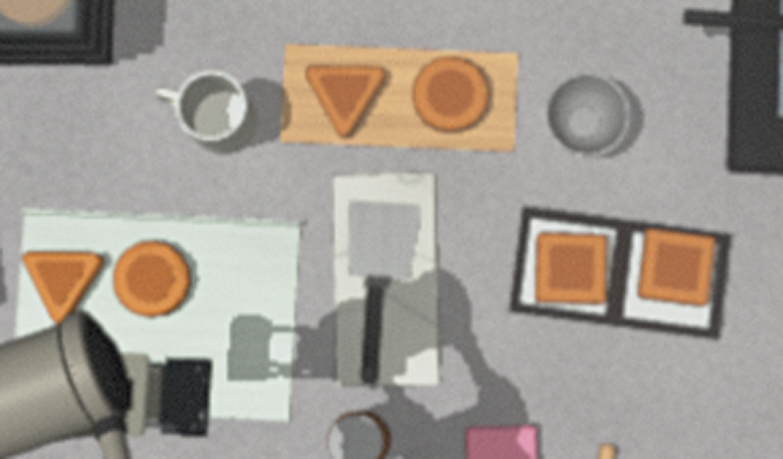

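View pics/s16.png

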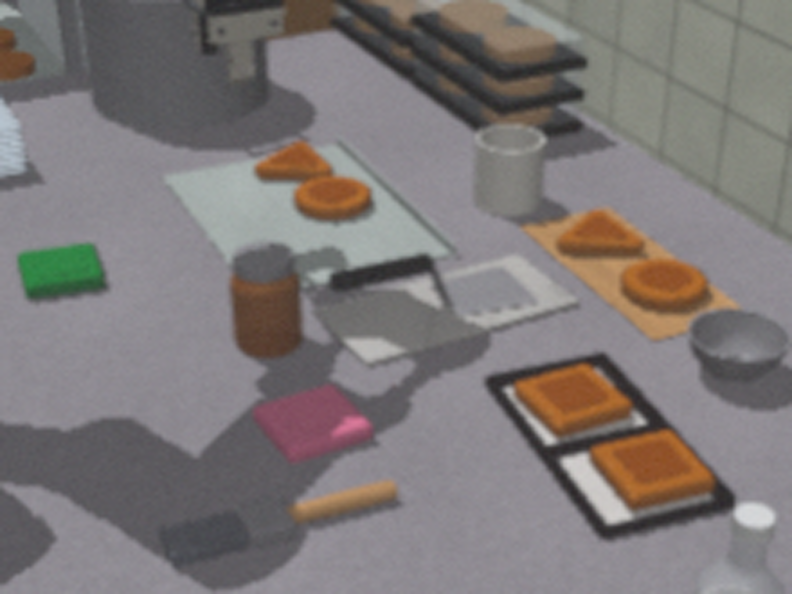

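```bash
python3 -c "
from plant import *
print(close_job())"
```

```text
the job is handed in; nothing more can be done
None
```

I lifted the square cake off the baking sheet with the spatula, carried it over and slid it into the free pocket (`pocket_b`). I then laid the spatula back on the marble slab, let go, moved the gripper clear and handed the job in at about 26 s. Handing in gave no verdict.

- **Cake:** The last pictures show it lying flat in the pocket. Its centre measures about 15 mm towards the far wall and 4 mm sideways from the pocket's middle, against 35 mm allowed. Its far edge is about 4 mm short of the wall. In the side view, a flat model of the cake fitted clearly better than one resting on the wall.
- **Spatula:** It lies flat on the slab close to where it started. At release, the contact force and the height of the grip agreed with those at pick-up.
- **Other things:** In the last views, the pack's first cake, the other cakes, the jar, bowl, mug, brush and the pink and green look-alikes appear unmoved. I judged this by eye and did not measure it; the last views only partly show the syrup bottle.
- **Disagreements:** The model outlines disagreed with the side camera by a few mm on the spatula handle, and cake edges measured up to about 3 mm off their nominal size. Both are close to the camera calibration's accuracy. No check failed.

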